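# Sort a jar batch and run it through the cap sealer

### The arm

A 6-joint arm with a two-finger parallel gripper is mounted at the origin on a cart in front of the work surface, level with it; the furniture and walls round the work are solid. World frame = base frame: x ahead of the robot, y to its left, z up, the work surface at z = 0. Lengths are in m, angles in rad, forces in N, time in s.
With the tool pointing down it reaches from about 0.25 to 0.775 m from the base axis. Payload 4 kg.
Tool frame: the origin (TCP) lies at the very end of the fingers, on their centre line; the grasp point (between the pads) lies 19 mm behind it; x points along the fingers, y is the direction in which the jaws open and shut, and the axes are right-handed (so a half turn about x gives the same grasp; the last joint's range is limited). The gripper opens to 94 mm and grips with 3 to 60 N. Pads are 16 mm wide; open, the fingers measure 119 mm over their backs; the gripper's body (75 mm by 177 mm) begins 78 mm behind the grasp point.
Start: joints at [-1.219, 0.087, 1.371, -0, 1.684, -0.103], TCP at [0.242, -0.494, 0.206] pointing down, gripper open.
Joint ranges: [-3.1, 3.1], [-0.76, 2.03], [0.27, 2.55], [-1.08, 4.22], [0.17, 2.65], [-2.57, 2.57]. Speed limits (rad/s): [2.79, 2.79, 3.14, 3.14, 3.14, 3.14].

### API

Orientations are given as [roll, pitch, yaw] about the fixed x, y, z axes, in that order (R = Rz(yaw) Ry(pitch) Rx(roll)).
In Python, from bench import robot gives the robot as it stands.
- The arm moves only by the tool step_arm, never from a script. Its argument "commands" is a list that holds one entry, the list of rows, each a list of 4 numbers: the shift along the tool's x, y, z as a fraction of full scale, then the turn about the tool's x as a fraction of full scale. A call has 1 to 12 rows; each row is the pose to reach, as a shift and turn from the pose measured when the call began, along the tool's axes at that moment; what a row does not reach only later rows make up. Full scale, the value 1, is 20 cm for a shift and 60 degrees for a turn. A row lasts 1/12 s, in which the tool goes at most 41.7 mm and 7.16 degrees, less where a joint would pass 70% of its speed; a pose out of reach is approached as far as the arm can. A call with a number of a shift or a turn outside -1 to 1 is refused whole. A call with a gripper value outside its range is refused whole. "claw" is the opening in per cent of the stroke, from 0 (shut) to 100 (fully open), set as the call begins (left out, the last holds). The fingers move at their own pace and stop on an object; the grip force is fixed at half the most. Time passes only in rows, so rows that repeat a pose let the fingers close. It gives the time, the measured TCP pose, the force and the opening at its end, in the units of the state.
- robot.get_obs(): the state, without advancing time (a new reading comes with each control period).
- robot.snapshot(name): name is "side" or "top" or "wrist"; returns a dict with "img" (384x512x3 uint8, red, green, blue), "fx", "fy", "cx", "cy" (pixels), "k1" (the pictures are not rectified: a ray, as slopes to the right and down, at radius r is drawn at 1 + k1 r^2 times it, then the intrinsics apply), "R" (3x3) and "t" (3): a world point X has camera coordinates R X + t. Camera axes: x right, y down, z forward; pixel columns grow to the right and rows downward; lengths in m; the calibration is good to about 2 mm. A picture is of the moment at which its call begins. There is no depth.
- robot.close_job(): hands the job in, once; it reports no verdict.
The state is a dict: "time": time; "joint_positions": joint angles; "qvel": joint speeds; "joint_torque": joint torques, N m; "tool_pos": TCP position; "ee_rot": TCP orientation; "wrist_force": force on the tool from outside, world axes, zero at the start; "wrist_torque": the same for the moment, N m; "width": finger opening in m.
Only numpy, scipy, OpenCV 4.12 (cv2) and the standard library are available. Lean on these libraries where they do the work, as an engineer would, in place of code of your own. Each camera call takes 0.05 s, during which the arm holds its last target. There are 200 camera calls.

### The job

Bring the cap sealer's empty carrier out to its loading position with the hand lever (the red lockout collar must be lifted to get the lever past its gate and must drop home again at each end), stand every unmarked gold-capped jar upright in the carrier and put every gold-capped jar with a red mark on its cap into the red bin. Then shift the lever fully over the same way to run the carrier in under the coil head, press the green start button, and bring the carrier with its sealed jars fully out again. Leave the black-capped reference jar where it stands, and let go of everything.

Things in the scene. Friction and masses are not known exactly. Their poses are not given: they have to be found in the camera images.
- sealer: bench cap sealer, fixed: base 12 mm thick (x -85 to +168, y -75 to +195 mm), white coil head x -85 to +167 mm, y -46 to +46 mm, underside 96, top 153 mm above the table, held over the carrier track by a column at the far (+x) end; lever at the near (-x) end. Origin on the table under the head; x away from the operator, y to the left (loading side)
- carrier (a joint): shuttle carrier of the sealer, slides along the sealer's -y; 0 = fully out at the left, open for loading; 0.15 m = centred under the coil head. It is geared to the lever (rack under the pinion) and cannot be pushed home by itself while the lever is locked
- carrier_floor (a point): middle of the carrier's inner floor, 34 mm above the table: flat trough 172 mm along the sealer's x, 66 mm along y, rim 12 mm above the floor; up to three jars stand in one row along x, about 60 mm apart. Moves with the carrier, axes as the sealer's.
- lever (a joint): hand lever on a quadrant at the sealer's near end, hinge along the sealer's x, 60 mm above the table; 0 = fully right, leaning 0.48 rad off upright to -y, carrier out for loading; 0.48 = upright; 0.96 rad = fully left, leaning 0.48 rad to +y, carrier under the head. Stays where it is left; takes about 3 N at the collar (10 N if quick)
- lever_pivot (a point): pivot of the lever, on its hinge axis; the lever is a 12 mm rod with a black knob (25 mm across) whose top is 187 mm from the pivot
- collar (a joint): red lockout collar, slides up the lever against a spring (3 N down, 5.4 N fully up): 0 = down, 0.024 m = fully up. Its dog sits in a notch at either end of the swing; lift it over 15 mm (18 to 20 is comfortable) and hold it up, or let it ride on the quadrant rim, while the lever passes the gate (0.08 to 0.88 rad). At each end it drops home when let go
- collar_grip (a point): grip point on the lever's axis, 136 mm from the pivot with the collar down: knurled cylinder 30 mm across, 30 mm long, this point 18 mm above its lower end; z up along the lever, x along the hinge. The knob's top is 51 mm further up the lever. Free space all round; a quadrant plate lies below (up to 100 mm from the pivot)
- start (a joint): green start button on top of the coil head, travel 6 mm down, about 5 N; 0 = up, pressed when beyond 0.004 m; springs back
- start_top (a point): centre of the button's top face, 28 mm across
- reject_bin: red open bin, fixed, 120 x 150 x 36 mm outside (x, y, z), walls and floor 4 mm; origin under its centre
- bin_floor (a point): centre of the bin's inner floor
- reference_jar: jar of the same shape and size with a black cap, not part of the batch, to be left standing; origin at the centre of its underside
- good_1: batch jar without mark: squat round amber jar with a gold screw cap and a paper label, 48 mm across, 46 mm tall, about 0.12 kg; origin at the centre of its underside, z up the jar; may be absent (None)
- good_2: batch jar without mark: squat round amber jar with a gold screw cap and a paper label, 48 mm across, 46 mm tall, about 0.12 kg; origin at the centre of its underside, z up the jar; may be absent (None)
- good_3: batch jar without mark: squat round amber jar with a gold screw cap and a paper label, 48 mm across, 46 mm tall, about 0.12 kg; origin at the centre of its underside, z up the jar; may be absent (None)
- reject_1: rejected batch jar, marked with a red disc on its cap and red tape down two sides: squat round amber jar with a gold screw cap and a paper label, 48 mm across, 46 mm tall, about 0.12 kg; origin at the centre of its underside, z up the jar; may be absent (None)
- reject_2: rejected batch jar, marked with a red disc on its cap and red tape down two sides: squat round amber jar with a gold screw cap and a paper label, 48 mm across, 46 mm tall, about 0.12 kg; origin at the centre of its underside, z up the jar; may be absent (None)
Mind the look-alikes: they are no part of the job. Leave any blue or turquoise look-alike of the good_2 alone.

How it is judged:
By the outcome, as a careful person would: the job done as asked, in the order asked, and still so for the second after the job is handed in, with the robot touching nothing.
Of good_1, good_2, good_3 only 2 to 3 are there at a start; the rules pass over those that are not, and their reading is None.
Of reject_1, reject_2 only 1 to 2 are there at a start; the rules pass over those that are not, and their reading is None.
At some moment in a run one of good_1, good_2, good_3, reject_1, reject_2 may be knocked a few centimetres aside while the robot is not near it.
It also fails if it takes over 208 s, if anything falls off the work surface, if the arm or the gripper's body presses on something with over 40 N, if the wrist force passes 120 N, or if a joint passes its speed limit or range.

## Working session

There is one attempt and no reset: what is moved stays moved. The work goes in short steps, Python scripts to look and compute and a tool call to move; the robot and the scene stay as the last step left them, time stands still between calls to the robot, and variables do not carry over. Pictures are saved under pics/ and viewed, about 12 in all and at most 16, crops included, and the job is handed in when it is done.

Besides the shell and the picture viewer there is one more tool, called as name(argument=value, ...), one argument or row to a line, values as JSON. step_arm: Moves the arm, as the interface text tells. Its arguments: {"type":"object","properties":{"commands":{"type":"array","items":{"type":"array","items":{"type":"array","items":{"type":"number","minimum":-1,"maximum":1}}}},"claw":{"type":"number"}},"required":["commands"]}

```bash
mkdir -p pics; ls; cat > h.py <<'E'
import numpy as np, cv2
from bench import robot
from scipy.spatial.transform import Rotation as Ro
def snap(n,f=None):
    s=robot.snapshot(n)
    if f: cv2.imwrite('pics/'+f+'.png',s['img'][:,:,::-1])
    return s
def pt(s,u,v,z):
    "pixel -> world point at height z"
    K=np.array([[s['fx'],0,s['cx']],[0,s['fy'],s['cy']],[0,0,1.]])
    p=cv2.undistortPoints(np.array([[[u,v]]],float),K,np.array([s['k1'],0,0,0.]))[0,0]
    R=np.array(s['R']);t=np.array(s['t']);d=R.T@np.array([p[0],p[1],1]);c=-R.T@t
    return c+d*(z-c[2])/d[2]
def px(s,X):
    K=np.array([[s['fx'],0,s['cx']],[0,s['fy'],s['cy']],[0,0,1.]])
    return cv2.projectPoints(np.array([X],float),cv2.Rodrigues(np.array(s['R']))[0],np.array(s['t'],float),K,np.array([s['k1'],0,0,0.]))[0][0,0]
def st():
    o=robot.get_obs();print({k:np.round(o[k],4).tolist() for k in('time','joint_positions','tool_pos','ee_rot','wrist_force','width')})
    return o
def rel(P,o=None):
    "shift to world TCP P in tool axes, fraction of full scale"
    o=o or robot.get_obs();return np.round(Ro.from_euler('xyz',o['ee_rot']).as_matrix().T@(np.array(P)-o['tool_pos'])/.2,3)
E
python3 - <<'E'
from h import *
o=st();print(Ro.from_euler('xyz',o['ee_rot']).as_matrix().round(3))
for n in('top','side'):
    s=snap(n,n+'0');print(n,np.round(-np.array(s['R']).T@s['t'],3),s['fx'],s['k1'])
E
```

```text
pics
{'time': 0.0, 'joint_positions': [-1.2191, 0.088, 1.3722, -0.0, 1.6836, -0.1031], 'tool_pos': [0.2414, -0.4936, 0.2043], 'ee_rot': [-1.6712, 1.5686, 1.9252], 'wrist_force': [0.7767, -0.2871, -0.1243], 'width': 0.0942}
[[-0.001  0.439 -0.898]
 [ 0.002 -0.898 -0.439]
 [-1.    -0.002 -0.   ]]
top [0.275 0.173 1.364] 488.5572079361341 -0.12406158297998494
side [-0.078  1.03   0.899] 430.537297429968 0.044936005001515886
```

View pics/top0.png

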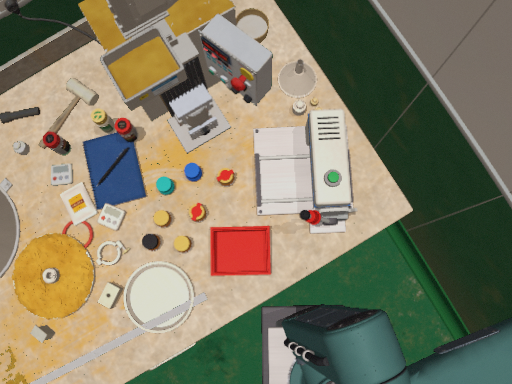

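View pics/side0.png

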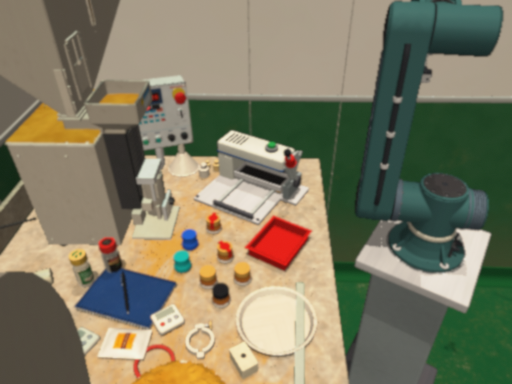

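The top view shows gold jars at (162,218) and (182,243), red-marked ones at (226,177) and (197,212), and the black one at (151,242). The bin is at (241,250). The sealer head is at (330,160), with the lever at (312,216).

```bash
python3 - <<'E'
from h import *
s=snap('top');im=s['img']
cv2.imwrite('pics/c1.png',cv2.resize(im[95:280,140:360,::-1],None,fx=3.6,fy=3.2,interpolation=cv2.INTER_CUBIC) if 0 else cv2.resize(im[95:285,140:365,::-1],None,fx=3.1,fy=3.1,interpolation=cv2.INTER_CUBIC))
for n,u,v,z in [('g',162,218,.046),('g',182,243,.046),('r',226,177,.046),('r',197,212,.046),('blk',151,242,.046),('teal',165,185,.046),('blue',193,171,.046),('bin',241,250,.036),('btn',333,178,.157),('h1',310,111,.153),('h2',343,111,.153),('h3',316,208,.153),('h4',351,207,.153),('lev',306,216,.22),
 ('base1',256,128,.012),('base2',257,215,.012)]:
    print(n,u,v,pt(s,u,v,z).round(4))
E
```

```text
g 162 218 [0.451  0.4438 0.046 ]
g 182 243 [0.3818 0.3879 0.046 ]
r 226 177 [0.5626 0.2673 0.046 ]
r 197 212 [0.4662 0.3472 0.046 ]
blk 151 242 [0.3854 0.4732 0.046 ]
teal 165 185 [0.5432 0.4369 0.046 ]
blue 193 171 [0.5814 0.3591 0.046 ]
bin 241 250 [0.3616 0.2281 0.036 ]
btn 333 178 [ 0.5313 -0.0108  0.157 ]
h1 310 111 [0.7112 0.0406 0.153 ]
h2 343 111 [ 0.71   -0.0455  0.153 ]
h3 316 208 [0.4561 0.0344 0.153 ]
h4 351 207 [ 0.4572 -0.0537  0.153 ]
lev 306 216 [0.4274 0.0663 0.22  ]
base1 256 128 [0.713  0.1826 0.012 ]
base2 257 215 [0.4601 0.1835 0.012 ]
```

View pics/c1.png

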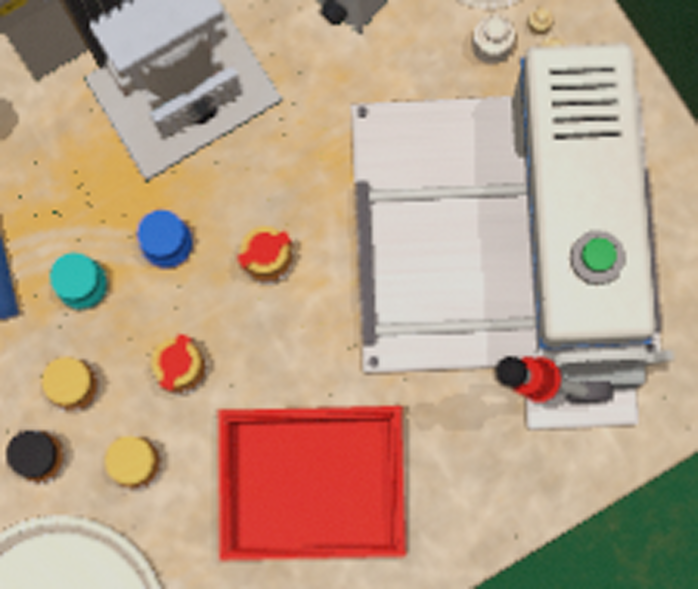

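The crop shows the base's left edge from (353,103) to (362,370), and the head corners at (530,46), (632,46), (545,345) and (655,338). The lever leans left, with the knob at (512,372) and the red collar at (543,378), so the carrier is under the head. Next I'll fit the sealer pose.

```bash
python3 - <<'E'
from h import *
from scipy.optimize import least_squares
s=snap('top')
C=lambda u,v:np.array([140+(u+.5)/3.1-.5,95+(v+.5)/3.1-.5])
# (crop px, sealer point)
D=[((353,103),(.168,.195,.012)),((362,372),(-.085,.195,.012)),((528,45),(.167,.046,.153)),((632,45),(.167,-.046,.153)),((545,348),(-.085,.046,.153)),((657,344),(-.085,-.046,.153))]
w=lambda q,p:np.array([q[0]+np.cos(q[2])*p[0]-np.sin(q[2])*p[1],q[1]+np.sin(q[2])*p[0]+np.cos(q[2])*p[1],p[2]])
f=lambda q:np.concatenate([px(s,w(q,p))-C(*c) for c,p in D])
r=least_squares(f,[.542,-.01,0],loss='soft_l1');q=r.x;print(q.round(4),f(q).round(1))
# lever in sealer coords
def sl(p):
    d=p[:2]-q[:2];c,n=np.cos(q[2]),np.sin(q[2]);return np.round([c*d[0]+n*d[1],-n*d[0]+c*d[1]],4)
for n,c,z in [('knobtop',(511,371),.226),('knob',(511,371),.216),('collar',(543,379),.18),('btn',(599,253),.159)]:
    p=pt(s,*C(*c),z);print(n,p.round(4),sl(p))
for a in(-.115,-.105):
  g=w(q,(a,.0628,.1806));print(a,g.round(4),((px(s,g)-[140,95])*3.1).round(0),((px(s,w(q,(a,.0628/.136*.187,.2257)))-[140,95])*3.1).round(0))
print(rel((.43,.05,.3)))
E
```

```text
[ 0.5474 -0.0079  0.0158] [ 0.   0.4 -0.2  0.6 -0.1  0.9  1.6 -0.  -0.5 -1.1 -0.1 -0.9]
knobtop [0.4306 0.0702 0.226 ] [-0.1155  0.08  ]
knob [0.432  0.0693 0.216 ] [-0.1141  0.0791]
collar [0.4301 0.0411 0.18  ] [-0.1164  0.0508]
btn [ 0.5354 -0.0104  0.159 ] [-0.012  -0.0023]
-0.115 [0.4314 0.0531 0.1806] [527. 377.] [501. 370.]
-0.105 [0.4414 0.0532 0.1806] [526. 364.] [501. 357.]
[-0.473 -2.029 -2.041]
```

step_arm(
  commands=[
    [[-0.475, -0.3, -0.3, -0.3], [-0.475, -1, -1, -1], [-0.475, -1, -1, -1], [-0.475, -1, -1, -1], [-0.475, -1, -1, -1], [-0.475, -1, -1, -1], [-0.475, -1, -1, -1], [-0.475, -1, -1, -1], [-0.475, -1, -1, -1], [-0.475, -1, -1, -1], [-0.475, -1, -1, -1], [-0.475, -1, -1, -1]],
  ],
  claw=70,
)

```text
time: 1.2
tool_pos: [0.3331, -0.2266, 0.2996]
ee_rot: [-2.475, 1.569, 2.166]
wrist_force: [1.0, 0.7, 0.3]
width: 0.0655
```

```bash
python3 - <<'E'
from h import *
o=st();print(Ro.from_euler('xyz',o['ee_rot']).as_matrix().round(3));print(rel((.431,.052,.3)))
E
```

```text
{'time': 1.2, 'joint_positions': [-0.7388, -0.2395, 1.4907, 0.0005, 1.8925, -0.6679], 'tool_pos': [0.3331, -0.2266, 0.2996], 'ee_rot': [-2.4753, 1.5687, 2.1663], 'wrist_force': [0.9758, 0.7421, 0.3003], 'width': 0.0655}
[[-0.001  0.997 -0.071]
 [ 0.002 -0.071 -0.997]
 [-1.    -0.001 -0.002]]
[-0.     0.39  -1.424]
```

step_arm(
  commands=[
    [[0, 0.1, -0.2, 0], [0, 0.39, -1, -0.08], [0, 0.39, -1, -0.08], [0, 0.39, -1, -0.08], [0, 0.39, -1, -0.08], [0, 0.39, -1, -0.08], [0, 0.39, -1, -0.08]],
  ],
)

```text
time: 1.78
tool_pos: [0.4255, -0.0313, 0.299]
ee_rot: [-2.201, 1.567, 2.527]
wrist_force: [-0.8, -1.1, 0.8]
width: 0.0655
```

```bash
python3 - <<'E'
from h import *
o=st();print(Ro.from_euler('xyz',o['ee_rot']).as_matrix().round(3));print(rel((.431,.052,.3)))
s=snap('wrist','w1');print(np.round(-np.array(s['R']).T@s['t'],3),s['fx'])
for a in (.136,.175,.187): 
  X=np.array([.431,-.0095+a*.4618,.06+a*.887]);print(a,X.round(3),px(s,X).round(0))
E
```

```text
{'time': 1.7833, 'joint_positions': [-0.2076, -0.1854, 1.4478, 0.0016, 1.8826, -0.2234], 'tool_pos': [0.4255, -0.0313, 0.299], 'ee_rot': [-2.2014, 1.567, 2.5273], 'wrist_force': [-0.8421, -1.0981, 0.772], 'width': 0.0655}
[[-0.003  1.     0.016]
 [ 0.002  0.016 -1.   ]
 [-1.    -0.003 -0.002]]
[-0.004  0.034 -0.416]
[0.425 0.04  0.478] 311.8574959884915
0.136 [0.431 0.053 0.181] [262. 101.]
0.175 [0.431 0.071 0.215] [263.  75.]
0.187 [0.431 0.077 0.226] [264.  65.]
```

View pics/w1.png

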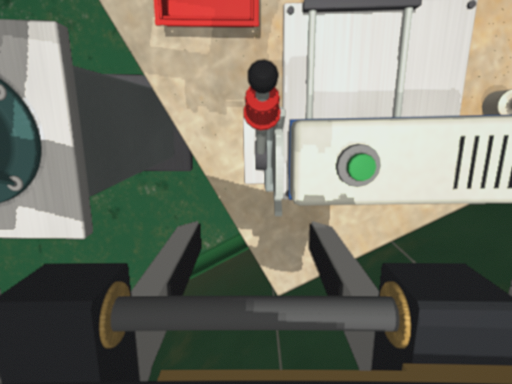

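The wrist view shows the knob at (263,75) and the collar at (262,105), both matching my prediction. I'll descend over the collar.

step_arm(
  commands=[
    [[0, 0.034, -0.2, 0], [0, 0.034, -0.416, 0], [0, 0.034, -0.416, 0], [0.2, 0.034, -0.416, 0], [0.4, 0.034, -0.416, 0], [0.55, 0.034, -0.416, 0], [0.65, 0.034, -0.416, 0], [0.687, 0.034, -0.416, 0], [0.687, 0.034, -0.416, 0], [0.687, 0.034, -0.416, 0]],
  ],
)

```text
time: 2.67
tool_pos: [0.4308, 0.0494, 0.1628]
ee_rot: [-2.084, 1.569, 2.639]
wrist_force: [-0.4, -0.2, -0.6]
width: 0.0662
```

step_arm(
  commands=[
    [[0, 0, 0, 0], [0, 0, 0, 0], [0, 0, 0, 0], [0, 0, 0, 0], [0, 0, 0, 0], [0, 0, 0, 0], [0, 0, 0, 0], [0, 0, 0, 0]],
  ],
  claw=10,
)

```text
time: 3.33
tool_pos: [0.4307, 0.0495, 0.1641]
ee_rot: [-2.169, 1.569, 2.555]
wrist_force: [-2.3, -0.2, 6.4]
width: 0.0344
```

```bash
python3 - <<'E'
from h import *
o=st()
y0=-.0095
for a in(.136,.155):
  for q in(.48,.3,.1,-.1,-.3,-.48): print(a,q,rel((o['tool_pos'][0],y0+a*np.sin(q),.06+a*np.cos(q)-.019)))
E
```

```text
{'time': 3.3333, 'joint_positions': [-0.0172, -0.1636, 1.6948, 0.0008, 1.6116, -0.0289], 'tool_pos': [0.4307, 0.0495, 0.1641], 'ee_rot': [-2.1694, 1.5692, 2.5548], 'wrist_force': [-2.3255, -0.2415, 6.3516], 'width': 0.0344}
0.136 0.48 [ 0.012  0.    -0.019]
0.136 0.3 [-0.034 -0.001  0.094]
0.136 0.1 [-0.061 -0.003  0.227]
0.136 -0.1 [-0.061 -0.004  0.363]
0.136 -0.3 [-0.035 -0.006  0.496]
0.136 -0.48 [ 0.012 -0.007  0.609]
0.155 0.48 [-0.072  0.001 -0.063]
0.155 0.3 [-0.125 -0.001  0.066]
0.155 0.1 [-0.156 -0.003  0.217]
0.155 -0.1 [-0.156 -0.005  0.372]
0.155 -0.3 [-0.125 -0.006  0.524]
0.155 -0.48 [-0.072 -0.008  0.653]
```

step_arm(
  commands=[
    [[0, 0, 0, 0], [0, 0, 0, 0], [0, 0, 0, 0], [0, 0, 0, 0]],
  ],
)

```text
time: 3.67
tool_pos: [0.4307, 0.0495, 0.1642]
ee_rot: [-2.088, 1.569, 2.636]
wrist_force: [-0.5, -0.8, 2.5]
width: 0.0347
```

step_arm(
  commands=[
    [[-0.02, 0, -0.01, 0], [-0.042, 0, -0.022, 0], [-0.063, 0, -0.033, 0], [-0.084, 0, -0.044, 0], [-0.084, 0, -0.044, 0], [-0.084, 0, -0.044, 0]],
  ],
)

```text
time: 4.17
tool_pos: [0.4304, 0.0582, 0.1808]
ee_rot: [-1.617, 1.569, 3.108]
wrist_force: [0.3, -2.7, -4.5]
width: 0.034
```

```bash
python3 - <<'E'
from h import *
o=st()
s=snap('side');cv2.imwrite('pics/s1.png',cv2.resize(s['img'][110:230,180:340,::-1],None,fx=4.5,fy=4.5,interpolation=cv2.INTER_CUBIC))
E
```

```text
{'time': 4.1667, 'joint_positions': [0.0035, -0.1667, 1.6645, 0.0001, 1.6459, -0.0085], 'tool_pos': [0.4304, 0.0582, 0.1808], 'ee_rot': [-1.6165, 1.5687, 3.1079], 'wrist_force': [0.2642, -2.6817, -4.4735], 'width': 0.034}
```

View pics/s1.png

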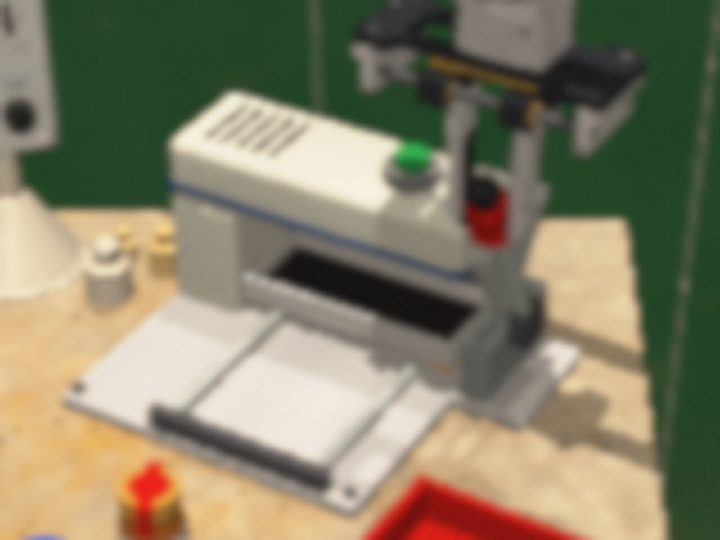

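The collar is lifted and the lever axis force is about 5 N. Now I'll swing the lever right along the arc.

step_arm(
  commands=[
    [[-0.014, 0, 0.028, 0], [-0.026, 0, 0.056, 0], [-0.038, 0, 0.085, 0], [-0.048, 0, 0.114, 0], [-0.057, 0, 0.144, 0], [-0.065, 0, 0.174, 0], [-0.072, 0, 0.204, 0], [-0.078, 0, 0.235, 0], [-0.082, 0, 0.265, 0], [-0.085, 0, 0.296, 0], [-0.087, 0, 0.327, 0], [-0.088, 0, 0.358, 0]],
  ],
)

```text
time: 5.22
tool_pos: [0.4324, -0.013, 0.1992]
ee_rot: [2.736, 1.567, 1.177]
wrist_force: [5.2, 6.1, -4.7]
width: 0.0294
```

step_arm(
  commands=[
    [[0.001, 0, 0.031, 0], [0.004, 0, 0.062, 0], [0.008, 0, 0.093, 0], [0.013, 0, 0.124, 0], [0.018, 0, 0.154, 0], [0.025, 0, 0.184, 0], [0.033, 0, 0.214, 0], [0.042, 0, 0.244, 0], [0.052, 0, 0.273, 0], [0.064, 0, 0.302, 0], [0.076, 0, 0.33, 0], [0.088, 0, 0.356, 0]],
  ],
)

```text
time: 6.22
tool_pos: [0.4345, -0.0831, 0.1828]
ee_rot: [2.461, 1.562, 0.903]
wrist_force: [5.7, 6.7, -1.7]
width: 0.0291
```

```bash
python3 - <<'E'
from h import *
o=st()
print(Ro.from_euler('xyz',o['ee_rot']).as_matrix().round(3))
s=snap('side');a=s['img'][110:230,180:340,::-1];t=snap('top')['img'][95:215,220:380,::-1]
cv2.imwrite('pics/s2.png',np.vstack([cv2.resize(i,None,fx=2.5 if 0 else 2.5,fy=2.5,interpolation=cv2.INTER_CUBIC) for i in(a,t)])[:600])
E
```

```text
{'time': 6.2167, 'joint_positions': [-0.3238, -0.1534, 1.6491, 0.0081, 1.643, -0.3364], 'tool_pos': [0.4345, -0.0831, 0.1828], 'ee_rot': [2.4606, 1.5622, 0.903], 'wrist_force': [5.6603, 6.7081, -1.6516], 'width': 0.0291}
[[ 0.005  1.     0.013]
 [ 0.007  0.013 -1.   ]
 [-1.     0.005 -0.007]]
```

View pics/s2.png

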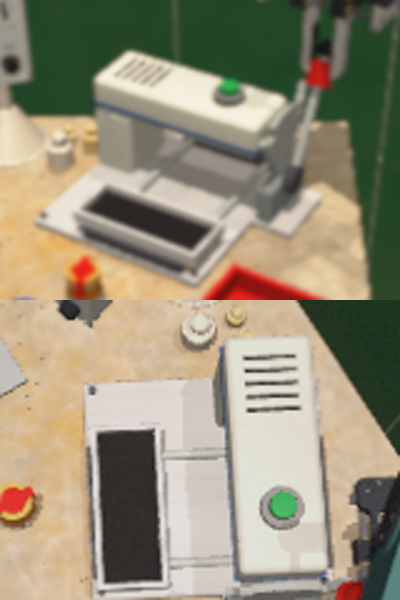

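The carrier is out (dark trough, left). I'll press the last millimetres to the stop, lower the collar into its notch, open the jaws and rise.

step_arm(
  commands=[
    [[0.005, 0, 0.015, 0], [0.01, 0, 0.025, 0], [0.01, 0, 0.025, 0], [0.03, 0, 0.014, 0], [0.06, 0, 0, 0], [0.09, 0, -0.015, 0], [0.1, 0, -0.02, 0], [0.1, 0, -0.02, 0]],
  ],
)

```text
time: 6.98
tool_pos: [0.4348, -0.0794, 0.1699]
ee_rot: [2.033, 1.56, 0.475]
wrist_force: [-6.7, 5.6, 21.3]
width: 0.0291
```

step_arm(
  commands=[
    [[0, 0, 0, 0], [0, 0, 0, 0], [0, 0, 0, 0], [0, 0, 0, 0], [0, 0, 0, 0], [0, 0, 0, 0], [0, 0, 0, 0], [0, 0, 0, 0], [-0.3, 0, 0, 0], [-0.6, 0, 0, 0], [-0.8, 0, 0, 0], [-0.8, 0, 0, 0]],
  ],
  claw=75,
)

```text
time: 7.98
tool_pos: [0.4331, -0.0802, 0.3325]
ee_rot: [1.941, 1.559, 0.384]
wrist_force: [1.2, -0.6, 0.5]
width: 0.0706
```

```bash
python3 - <<'E'
from h import *
o=st()
s=snap('side');a=s['img'][110:230,240:340,::-1];w=snap('wrist')['img'][:,:,::-1]
b=cv2.resize(a,None,fx=3.2,fy=3.2,interpolation=cv2.INTER_CUBIC)
cv2.imwrite('pics/s3.png',np.hstack([b,w]) if b.shape[0]==384 else b)
t=snap('top','t3')
hsv=cv2.cvtColor(t['img'],cv2.COLOR_RGB2HSV)
m=((hsv[...,0]>17)&(hsv[...,0]<30)&(hsv[...,1]>110)&(hsv[...,2]>120)).astype(np.uint8)
m[:,:140]=0;m[:160]=0;m[260:]=0
n,l,S,c=cv2.connectedComponentsWithStats(m)
for i in range(1,n):
    if S[i,4]>15: print('gold',S[i].tolist(),c[i].round(1),pt(t,*(S[i,:2]+S[i,2:4]/2-.5),.046).round(4))
m=(((hsv[...,0]<8)|(hsv[...,0]>172))&(hsv[...,1]>150)&(hsv[...,2]>100)).astype(np.uint8);m[:,:180]=0;m[:165]=0;m[225:]=0
n,l,S,c=cv2.connectedComponentsWithStats(m)
for i in range(1,n):
    if S[i,4]>15: print('red',S[i].tolist(),c[i].round(1),pt(t,*c[i],.046).round(4))
E
```

```text
{'time': 7.9833, 'joint_positions': [-0.3182, -0.1548, 1.3556, 0.0084, 1.9315, -0.3286], 'tool_pos': [0.4331, -0.0802, 0.3325], 'ee_rot': [1.9411, 1.5587, 0.3836], 'wrist_force': [1.228, -0.6025, 0.4524], 'width': 0.0706}
gold [140, 160, 65, 14, 476] [167.  164.3] [0.5954 0.4181 0.046 ]
gold [217, 168, 13, 8, 27] [222.3 170.4] [0.5783 0.2755 0.046 ]
gold [220, 175, 13, 8, 36] [227.2 179.7] [0.5584 0.2673 0.046 ]
gold [173, 179, 11, 10, 62] [177.4 182.8] [0.5467 0.4006 0.046 ]
gold [185, 179, 18, 6, 35] [194.1 181.6] [0.5516 0.3574 0.046 ]
gold [145, 183, 14, 15, 101] [150.6 189.6] [0.5297 0.4746 0.046 ]
gold [189, 204, 7, 13, 34] [190.8 209.2] [0.472 0.361 0.046]
gold [197, 206, 8, 14, 43] [201.3 213.2] [0.4647 0.3376 0.046 ]
gold [153, 210, 16, 16, 192] [160.8 217.4] [0.4525 0.448  0.046 ]
gold [174, 236, 16, 15, 197] [181.4 243. ] [0.3818 0.3892 0.046 ]
red [217, 170, 17, 12, 113] [224.7 174.8] [0.5689 0.2707 0.046 ]
red [191, 203, 11, 18, 109] [196.1 211.3] [0.4682 0.3498 0.046 ]
red [351, 208, 18, 15, 174] [358.8 214.7] [ 0.4518 -0.0942  0.046 ]
```

View pics/s3.png

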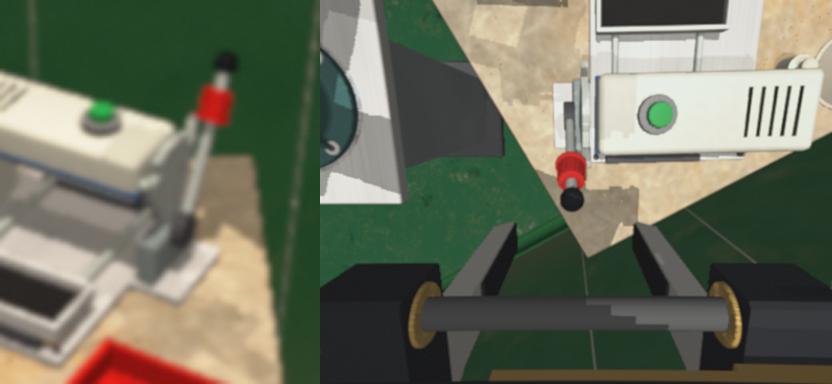

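```bash
python3 - <<'E'
from h import *
from scipy.optimize import least_squares
for nm in('wrist','side'):
    s=snap(nm);h=cv2.cvtColor(s['img'],cv2.COLOR_RGB2HSV)
    m=(((h[...,0]<8)|(h[...,0]>172))&(h[...,1]>150)&(h[...,2]>90)).astype(np.uint8)
    n,l,S,c=cv2.connectedComponentsWithStats(m)
    for i in range(1,n):
        if S[i,4]>40: print(nm,S[i].tolist(),c[i].round(1))
    for y0 in(-.0095,):
      for a in(.118,.133,.148,.157,.175): print(a,px(s,(.433,y0-a*.4618,.06+a*.887)).round(1))
print(rel((.433,-.0802,.33)))
E
```

```text
wrist [237, 153, 31, 39, 857] [251.9 170. ]
0.118 [250.3 166.1]
0.133 [250.3 174.3]
0.148 [250.3 183.1]
0.157 [250.3 188.6]
0.175 [250.3 200.5]
side [175, 93, 11, 11, 88] [179.8  97.6]
side [301, 137, 11, 12, 98] [306.5 142.6]
side [209, 213, 8, 17, 78] [212.2 220.3]
side [245, 216, 66, 54, 2068] [277.8 242.1]
side [99, 238, 17, 16, 192] [107.2 245.3]
side [219, 241, 13, 16, 83] [225.4 247.4]
side [147, 345, 28, 15, 122] [162.1 349.5]
side [134, 360, 6, 17, 70] [136.1 368.1]
0.118 [306.3 146.4]
0.133 [307.6 142. ]
0.148 [308.8 137.4]
0.157 [309.6 134.7]
0.175 [311.1 129.3]
[-0.005 -0.    -0.   ]
```

The collar is home: it measures 133 mm from the pivot. Next I'll measure the carrier and head for the first reject.

```bash
python3 - <<'E'
from h import *
t=snap('top');g=cv2.cvtColor(t['img'],cv2.COLOR_RGB2GRAY)
m=(g<70).astype(np.uint8);m[:,:245]=0;m[:,300:]=0;m[:130]=0;m[225:]=0
n,l,S,c=cv2.connectedComponentsWithStats(m);i=1+S[1:,4].argmax();print(S[i],c[i])
q=(.5474,-.0079,.0158)
for z in(.034,.046): print(z,pt(t,*c[i],z).round(4))
r=cv2.minAreaRect(np.argwhere(l==i)[:,::-1].astype(np.float32));b=cv2.boxPoints(r);print([pt(t,*p,.04).round(3).tolist() for p in b])
o=st();print(rel((.568,.271,.2)))
E
```

```text
[ 259  147   25   61 1309] [271.1802903  177.23223835]
0.034 [0.5624 0.1424 0.034 ]
0.046 [0.5598 0.1426 0.046 ]
[[0.645, 0.176, 0.04], [0.647, 0.114, 0.04], [0.479, 0.11, 0.04], [0.477, 0.17, 0.04]]
{'time': 8.2833, 'joint_positions': [-0.3182, -0.1534, 1.3633, 0.0084, 1.9273, -0.3286], 'tool_pos': [0.4328, -0.0801, 0.328], 'ee_rot': [2.2991, 1.5618, 0.7416], 'wrist_force': [-0.6991, -0.4753, -0.9288], 'width': 0.0704}
[ 0.655  0.695 -1.742]
```

step_arm(
  commands=[
    [[0, 0.1, -0.2, 0], [0, 0.35, -0.5, 0], [0, 0.5, -0.75, 0], [0, 0.65, -0.95, 0], [0, 0.65, -0.95, 0], [0, 0.65, -0.95, 0], [0, 0.65, -0.95, 0], [0, 0.65, -0.95, 0]],
  ],
)

```text
time: 8.95
tool_pos: [0.5598, 0.1124, 0.3266]
ee_rot: [3.046, 1.566, 1.49]
wrist_force: [0.3, -0.2, -0.7]
width: 0.0708
```

```bash
python3 - <<'E'
from h import *
o=st();print(rel((.568,.271,.15)),rel((.568,.271,.016)))
E
```

```text
{'time': 8.95, 'joint_positions': [0.0959, 0.1434, 1.0705, 0.0052, 1.9268, 0.0824], 'tool_pos': [0.5598, 0.1124, 0.3266], 'ee_rot': [3.0456, 1.5658, 1.4901], 'wrist_force': [0.3406, -0.1764, -0.6967], 'width': 0.0708}
[ 0.887  0.053 -0.788] [ 1.557  0.052 -0.784]
```

step_arm(
  commands=[
    [[0.1, 0.053, -0.2, 0], [0.3, 0.053, -0.4, 0], [0.5, 0.053, -0.6, 0], [0.7, 0.053, -0.785, 0], [0.8, 0.053, -0.785, 0], [0.8, 0.053, -0.785, 0], [0.8, 0.053, -0.785, 0]],
  ],
  claw=80,
)

```text
time: 9.53
tool_pos: [0.5637, 0.2699, 0.1597]
ee_rot: [-1.636, 1.558, 3.093]
wrist_force: [-0.0, 0.1, -1.0]
width: 0.0753
```

```bash
cat >> h.py <<'E'
def blobs(nm,col,z=.046,amin=25):
    s=snap(nm);h=cv2.cvtColor(s['img'],cv2.COLOR_RGB2HSV).astype(int);H,S,V=h[...,0],h[...,1],h[...,2]
    m=((H<8)|(H>172))&(S>150)&(V>90) if col=='red' else (H>17)&(H<30)&(S>120)&(V>130)
    m=cv2.morphologyEx(m.astype(np.uint8),cv2.MORPH_OPEN,np.ones((3,3)))
    n,l,T,c=cv2.connectedComponentsWithStats(m)
    for i in range(1,n):
        if T[i,4]>amin:
            b=T[i,:2]+T[i,2:4]/2-.5;p=pt(s,*b,z)
            if .25<p[0]<.75 and -.1<p[1]<.6: print(nm,col,T[i].tolist(),'bbox',p[:2].round(4),'cen',pt(s,*c[i],z)[:2].round(4))
    return s
E
python3 - <<'E'
from h import *
o=st();blobs('wrist','red');blobs('top','red');print(rel((.568,.271,.016)))
E
```

```text
{'time': 9.5333, 'joint_positions': [0.353, 0.2749, 1.2435, 0.0049, 1.6347, 0.3364], 'tool_pos': [0.5637, 0.2699, 0.1597], 'ee_rot': [-1.6364, 1.5582, 3.0929], 'wrist_force': [-0.039, 0.081, -0.9827], 'width': 0.0753}
wrist red [123, 86, 57, 34, 1199] bbox [0.4684 0.3508] cen [0.468 0.351]
wrist red [0, 141, 129, 150, 13119] bbox [0.3762 0.2424] cen [0.3844 0.2553]
wrist red [243, 164, 33, 50, 965] bbox [0.5671 0.2733] cen [0.5673 0.2729]
wrist red [0, 219, 12, 59, 395] bbox [0.3141 0.2071] cen [0.3117 0.2014]
top red [115, 118, 16, 16, 148] bbox [0.7191 0.5637] cen [0.7159 0.5611]
top red [192, 203, 9, 18, 102] bbox [0.4676 0.35  ] cen [0.4683 0.3501]
top red [352, 208, 16, 14, 164] bbox [ 0.4522 -0.0961] cen [ 0.4518 -0.0937]
top red [211, 227, 23, 48, 803] bbox [0.3602 0.279 ] cen [0.3512 0.2861]
[ 0.753  0.005 -0.009]
```

step_arm(
  commands=[
    [[0.1, 0.003, -0.014, 0], [0.3, 0.003, -0.014, 0], [0.5, 0.003, -0.014, 0], [0.65, 0.003, -0.014, 0], [0.75, 0.003, -0.014, 0], [0.75, 0.003, -0.014, 0], [0.75, 0.003, -0.014, 0]],
  ],
)

```text
time: 10.22
tool_pos: [0.5688, 0.2706, 0.0184]
ee_rot: [-3.083, 1.567, 1.642]
wrist_force: [-0.5, -0.4, -0.0]
width: 0.0754
```

step_arm(
  commands=[
    [[0, 0, 0, 0], [0, 0, 0, 0], [0, 0, 0, 0], [0, 0, 0, 0], [0, 0, 0, 0], [0, 0, 0, 0], [0, 0, 0, 0], [0, 0, 0, 0], [0, 0, 0, 0], [-0.15, 0, 0, 0], [-0.5, 0, 0, 0], [-0.5, 0, 0, 0]],
  ],
  claw=30,
)

```text
time: 11.22
tool_pos: [0.5688, 0.2704, 0.1197]
ee_rot: [-3.117, 1.568, 1.608]
wrist_force: [1.6, 0.1, -1.6]
width: 0.0429
```

```bash
python3 - <<'E'
from h import *
o=st();print(Ro.from_euler('xyz',o['ee_rot']).as_matrix().round(3));print(rel((.355,.20,.12)),rel((.355,.2,.024)))
E
```

```text
{'time': 11.2167, 'joint_positions': [0.352, 0.2925, 1.3014, 0.0031, 1.5467, 0.3393], 'tool_pos': [0.5688, 0.2704, 0.1197], 'ee_rot': [-3.1171, 1.5675, 1.608], 'wrist_force': [1.6223, 0.13, -1.6104], 'width': 0.0429}
[[-0.     1.     0.013]
 [ 0.003  0.013 -1.   ]
 [-1.    -0.    -0.003]]
[-0.002 -1.073  0.338] [ 0.478 -1.073  0.34 ]
```

step_arm(
  commands=[
    [[0, -0.1, 0.05, 0], [0, -0.3, 0.12, 0], [0, -0.5, 0.2, 0], [0, -0.7, 0.28, 0], [0, -0.9, 0.36, 0], [0, -1, 0.36, 0], [0, -1, 0.36, 0], [0, -1, 0.36, 0]],
  ],
)

```text
time: 11.88
tool_pos: [0.3689, 0.1957, 0.1191]
ee_rot: [2.921, 1.567, 1.363]
wrist_force: [0.2, 0.6, -1.3]
width: 0.0428
```

```bash
python3 - <<'E'
from h import *
o=st();print(rel((.360,.193,.022)))
E
```

```text
{'time': 11.8833, 'joint_positions': [0.3493, -0.1824, 1.8008, 0.003, 1.5213, 0.3359], 'tool_pos': [0.3689, 0.1957, 0.1191], 'ee_rot': [2.9207, 1.5673, 1.3633], 'wrist_force': [0.2062, 0.6153, -1.2679], 'width': 0.0428}
[ 0.486 -0.045  0.015]
```

step_arm(
  commands=[
    [[0.1, -0.045, 0.015, 0], [0.25, -0.045, 0.015, 0], [0.38, -0.045, 0.015, 0], [0.44, -0.045, 0.015, 0], [0.48, -0.045, 0.015, 0], [0.48, -0.045, 0.015, 0], [0.482, -0.045, 0.015, 0], [0.482, -0.045, 0.015, 0]],
  ],
)

```text
time: 12.55
tool_pos: [0.3612, 0.1933, 0.0228]
ee_rot: [2.718, 1.567, 1.16]
wrist_force: [-0.6, 0.4, -0.5]
width: 0.0428
```

step_arm(
  commands=[
    [[0, 0, 0, 0], [0, 0, 0, 0], [0, 0, 0, 0], [0, 0, 0, 0], [0, 0, 0, 0], [0, 0, 0, 0], [0, 0, 0, 0], [-0.1, 0, 0, 0], [-0.3, 0, 0, 0], [-0.5, 0, 0, 0], [-0.6, 0, 0, 0], [-0.6, 0, 0, 0]],
  ],
  claw=72,
)

```text
time: 13.55
tool_pos: [0.3644, 0.1941, 0.149]
ee_rot: [2.104, 1.556, 0.546]
wrist_force: [0.6, 0.3, 0.3]
width: 0.0674
```

```bash
python3 - <<'E'
from h import *
o=st();blobs('wrist','red');blobs('top','gold');print(rel((.468,.350,.13)))
E
```

```text
{'time': 13.55, 'joint_positions': [0.3494, -0.2199, 1.7717, 0.0029, 1.5751, 0.3362], 'tool_pos': [0.3644, 0.1941, 0.149], 'ee_rot': [2.104, 1.5558, 0.5465], 'wrist_force': [0.642, 0.3405, 0.34], 'width': 0.0674}
wrist red [348, 0, 64, 29, 1178] bbox [0.4657 0.3466] cen [0.4685 0.3481]
wrist red [173, 59, 150, 174, 22441] bbox [0.3594 0.2402] cen [0.3603 0.2438]
top gold [140, 138, 65, 35, 968] bbox [0.6285 0.4187] cen [0.624  0.4182]
top gold [174, 180, 7, 6, 30] bbox [0.5496 0.4034] cen [0.5501 0.4042]
top gold [145, 184, 9, 7, 40] bbox [0.5383 0.4818] cen [0.5381 0.4818]
top gold [154, 211, 15, 15, 185] bbox [0.4511 0.4466] cen [0.4522 0.4467]
top gold [174, 236, 16, 15, 194] bbox [0.3818 0.3892] cen [0.382  0.3892]
[ 0.073  0.543 -0.778]
```

Now the second reject at (0.468, 0.350).

step_arm(
  commands=[
    [[0, 0.15, -0.2, 0], [0, 0.3, -0.4, 0], [0, 0.45, -0.6, 0], [0, 0.54, -0.778, 0], [0, 0.54, -0.778, 0], [0, 0.54, -0.778, 0], [0, 0.54, -0.778, 0]],
  ],
  claw=78,
)

```text
time: 14.23
tool_pos: [0.4662, 0.3498, 0.141]
ee_rot: [-1.951, 1.569, 2.776]
wrist_force: [0.5, -0.4, -0.9]
width: 0.0734
```

```bash
python3 - <<'E'
from h import *
o=st();blobs('wrist','red');print(rel((.468,.350,.017)))
E
```

```text
{'time': 14.2333, 'joint_positions': [0.5455, 0.1815, 1.393, 0.0015, 1.5683, 0.531], 'tool_pos': [0.4662, 0.3498, 0.141], 'ee_rot': [-1.9508, 1.5688, 2.776], 'wrist_force': [0.4782, -0.4215, -0.8765], 'width': 0.0734}
wrist red [229, 180, 54, 31, 1062] bbox [0.4675 0.3515] cen [0.4674 0.3512]
wrist red [75, 224, 95, 69, 3190] bbox [0.3415 0.2879] cen [0.3422 0.2999]
wrist red [174, 224, 40, 73, 1824] bbox [0.4092 0.2865] cen [0.4142 0.2798]
wrist red [141, 330, 75, 38, 1592] bbox [0.3902 0.1874] cen [0.3967 0.1854]
[ 0.624  0.01  -0.004]
```

step_arm(
  commands=[
    [[0.1, 0.01, -0.006, 0], [0.25, 0.01, -0.006, 0], [0.45, 0.01, -0.006, 0], [0.55, 0.01, -0.006, 0], [0.62, 0.01, -0.006, 0], [0.62, 0.01, -0.006, 0], [0.62, 0.01, -0.006, 0]],
  ],
)

```text
time: 14.87
tool_pos: [0.4666, 0.3488, 0.017]
ee_rot: [-1.43, 1.567, -2.988]
wrist_force: [0.3, 0.3, -0.4]
width: 0.0737
```

step_arm(
  commands=[
    [[0, 0, 0, 0], [0, 0, 0, 0], [0, 0, 0, 0], [0, 0, 0, 0], [0, 0, 0, 0], [0, 0, 0, 0], [0, 0, 0, 0], [0, 0, 0, 0], [0, 0, 0, 0], [-0.15, 0, 0, 0], [-0.5, 0, 0, 0], [-0.5, 0, 0, 0]],
  ],
  claw=30,
)

```text
time: 15.87
tool_pos: [0.4669, 0.3488, 0.1181]
ee_rot: [-1.384, 1.567, -2.942]
wrist_force: [0.3, 1.8, 0.1]
width: 0.043
```

```bash
python3 - <<'E'
from h import *
o=st();print(rel((.360,.262,.12)),rel((.36,.262,.024)))
E
```

```text
{'time': 15.8667, 'joint_positions': [0.5437, 0.1946, 1.4239, 0.0013, 1.5266, 0.5309], 'tool_pos': [0.4669, 0.3488, 0.1181], 'ee_rot': [-1.384, 1.5671, -2.9421], 'wrist_force': [0.3117, 1.7897, 0.1277], 'width': 0.043}
[-0.007 -0.54   0.427] [ 0.473 -0.538  0.427]
```

step_arm(
  commands=[
    [[0, -0.15, 0.1, 0], [0, -0.3, 0.25, 0], [0, -0.45, 0.4, 0], [0, -0.54, 0.427, 0], [0, -0.54, 0.427, 0], [0.1, -0.54, 0.427, 0], [0.25, -0.54, 0.427, 0], [0.38, -0.54, 0.427, 0], [0.45, -0.54, 0.427, 0], [0.48, -0.54, 0.427, 0], [0.48, -0.54, 0.427, 0], [0.482, -0.54, 0.427, 0]],
  ],
)

```text
time: 16.87
tool_pos: [0.3603, 0.2624, 0.022]
ee_rot: [-1.408, 1.567, -2.965]
wrist_force: [-0.2, 0.1, -1.8]
width: 0.0429
```

step_arm(
  commands=[
    [[0, 0, 0, 0], [0, 0, 0, 0], [0, 0, 0, 0], [0, 0, 0, 0], [0, 0, 0, 0], [0, 0, 0, 0], [0, 0, 0, 0], [-0.1, 0, 0, 0], [-0.3, 0, 0, 0], [-0.5, 0, 0, 0], [-0.6, 0, 0, 0], [-0.6, 0, 0, 0]],
  ],
  claw=72,
)

```text
time: 17.87
tool_pos: [0.3638, 0.2643, 0.1483]
ee_rot: [2.187, 1.562, 0.629]
wrist_force: [0.7, -0.4, 0.7]
width: 0.0679
```

```bash
python3 - <<'E'
from h import *
o=st();s=blobs('wrist','gold');cv2.imwrite('pics/w4.png',s['img'][:,:,::-1]);print(rel((.382,.389,.14)))
E
```

```text
{'time': 17.8667, 'joint_positions': [0.5011, -0.1278, 1.6952, 0.0012, 1.5653, 0.4881], 'tool_pos': [0.3638, 0.2643, 0.1483], 'ee_rot': [2.187, 1.5617, 0.6291], 'wrist_force': [0.7393, -0.3849, 0.6602], 'width': 0.0679}
wrist gold [250, 19, 51, 56, 2222] bbox [0.3806 0.3915] cen [0.3805 0.3915]
wrist gold [487, 19, 25, 38, 371] bbox [0.5628 0.3989] cen [0.5681 0.3941]
wrist gold [446, 21, 26, 28, 396] bbox [0.53   0.4012] cen [0.5299 0.4026]
wrist gold [449, 91, 5, 10, 35] bbox [0.5324 0.3541] cen [0.5325 0.3541]
wrist gold [493, 110, 8, 5, 33] bbox [0.5735 0.3406] cen [0.5736 0.3407]
wrist gold [233, 172, 40, 24, 352] bbox [0.3632 0.2755] cen [0.365  0.2784]
wrist gold [228, 197, 37, 20, 167] bbox [0.3574 0.2533] cen [0.3547 0.2509]
wrist gold [248, 245, 23, 32, 207] bbox [0.3705 0.1982] cen [0.3736 0.2024]
wrist gold [500, 246, 7, 6, 35] bbox [0.6051 0.2139] cen [0.6052 0.2139]
wrist gold [230, 254, 16, 30, 131] bbox [0.3493 0.1895] cen [0.3466 0.189 ]
wrist gold [404, 294, 11, 51, 281] bbox [0.5256 0.1348] cen [0.5269 0.1331]
[ 0.028  0.106 -0.626]
```

View pics/w4.png

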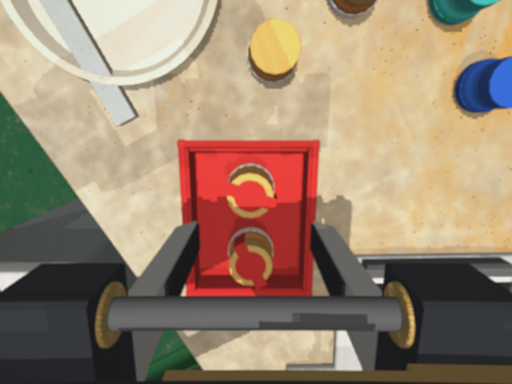

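Both rejects stand in the bin, at (250,190) and (250,255). The good jar is at (275,48). Moving to good jar A.

step_arm(
  commands=[
    [[0, 0.05, -0.15, 0], [0, 0.1, -0.3, 0], [0, 0.1, -0.5, 0], [0, 0.1, -0.63, 0], [0, 0.1, -0.63, 0], [0, 0.1, -0.63, 0], [0, 0.1, -0.63, 0]],
  ],
  claw=76,
)

```text
time: 18.5
tool_pos: [0.38, 0.3886, 0.1437]
ee_rot: [1.416, 1.57, -0.142]
wrist_force: [-1.0, 0.9, -0.0]
width: 0.0715
```

```bash
python3 - <<'E'
from h import *
o=st();blobs('wrist','gold',amin=300);print(rel((.381,.390,.017)))
E
```

```text
{'time': 18.5, 'joint_positions': [0.6924, 0.0929, 1.4872, -0.0003, 1.5613, 0.6794], 'tool_pos': [0.38, 0.3886, 0.1437], 'ee_rot': [1.4162, 1.5704, -0.1415], 'wrist_force': [-0.9908, 0.8814, -0.0393], 'width': 0.0715}
wrist gold [451, 48, 61, 194, 5880] bbox [0.5767 0.4372] cen [0.5857 0.4413]
wrist gold [407, 67, 32, 41, 658] bbox [0.5195 0.4842] cen [0.522  0.4857]
wrist gold [313, 105, 49, 49, 1912] bbox [0.4514 0.4495] cen [0.4514 0.4498]
wrist gold [232, 169, 46, 45, 1633] bbox [0.3806 0.3933] cen [0.3808 0.3932]
[ 0.636  0.003 -0.008]
```

step_arm(
  commands=[
    [[0.1, 0.003, -0.014, 0], [0.25, 0.003, -0.014, 0], [0.45, 0.003, -0.014, 0], [0.55, 0.003, -0.014, 0], [0.63, 0.003, -0.014, 0], [0.63, 0.003, -0.014, 0], [0.63, 0.003, -0.014, 0]],
  ],
)

```text
time: 19.13
tool_pos: [0.3805, 0.3897, 0.0175]
ee_rot: [-0.616, 1.57, -2.176]
wrist_force: [-0.1, -0.4, 0.2]
width: 0.0717
```

step_arm(
  commands=[
    [[0, 0, 0, 0], [0, 0, 0, 0], [0, 0, 0, 0], [0, 0, 0, 0], [0, 0, 0, 0], [0, 0, 0, 0], [0, 0, 0, 0], [0, 0, 0, 0], [0, 0, 0, 0], [-0.15, 0, 0, 0], [-0.5, 0, 0, 0], [-0.55, 0, 0, 0]],
  ],
  claw=30,
)

```text
time: 20.13
tool_pos: [0.3795, 0.3889, 0.1268]
ee_rot: [-0.825, 1.565, -2.385]
wrist_force: [2.2, 0.8, -1.1]
width: 0.0428
```

```bash
python3 - <<'E'
from h import *
o=st();print(rel((.604,.143,.13)),rel((.52,.142,.13)))
E
```

```text
{'time': 20.1333, 'joint_positions': [0.6936, 0.1055, 1.5073, -0.0004, 1.5343, 0.6826], 'tool_pos': [0.3795, 0.3889, 0.1268], 'ee_rot': [-0.8254, 1.5652, -2.3852], 'wrist_force': [2.245, 0.778, -1.1059], 'width': 0.0428}
[-0.016  1.109  1.242] [-0.014  0.689  1.242]
```

step_arm(
  commands=[
    [[0, 0.15, 0.15, 0], [0, 0.3, 0.3, 0], [0, 0.45, 0.45, 0], [0, 0.6, 0.6, 0], [0, 0.75, 0.75, 0], [0, 0.9, 0.9, 0], [0, 1, 1, 0], [0, 1, 1, 0], [0, 1, 1, 0]],
  ],
)

```text
time: 20.88
tool_pos: [0.582, 0.1895, 0.1251]
ee_rot: [-1.038, 1.563, -2.601]
wrist_force: [-0.4, 0.4, -1.5]
width: 0.0428
```

```bash
python3 - <<'E'
from h import *
o=st();print(rel((.604,.1432,.0525)))
E
```

```text
{'time': 20.8833, 'joint_positions': [0.2236, 0.2581, 1.3333, -0.0025, 1.5576, 0.216], 'tool_pos': [0.582, 0.1895, 0.1251], 'ee_rot': [-1.0379, 1.5629, -2.601], 'wrist_force': [-0.3712, 0.4123, -1.4752], 'width': 0.0428}
[0.363 0.11  0.231]
```

step_arm(
  commands=[
    [[0, 0.05, 0.1, 0], [0, 0.11, 0.23, 0], [0, 0.11, 0.23, 0], [0, 0.11, 0.231, 0], [0.1, 0.11, 0.231, 0], [0.2, 0.11, 0.231, 0], [0.28, 0.11, 0.231, 0], [0.33, 0.11, 0.231, 0], [0.36, 0.11, 0.231, 0], [0.363, 0.11, 0.231, 0], [0.363, 0.11, 0.231, 0]],
  ],
)

```text
time: 21.8
tool_pos: [0.6039, 0.1443, 0.0531]
ee_rot: [-1.021, 1.564, -2.583]
wrist_force: [0.7, -0.2, -1.9]
width: 0.0428
```

step_arm(
  commands=[
    [[0, 0, 0, 0], [0, 0, 0, 0], [0, 0, 0, 0], [0, 0, 0, 0], [0, 0, 0, 0], [0, 0, 0, 0], [-0.05, 0, 0, 0], [-0.15, 0, 0, 0], [-0.3, 0, 0, 0], [-0.45, 0, 0, 0], [-0.5, 0, 0, 0], [-0.5, 0, 0, 0]],
  ],
  claw=68,
)

```text
time: 22.8
tool_pos: [0.6068, 0.145, 0.1582]
ee_rot: [0.922, 1.567, -0.64]
wrist_force: [0.1, -0.6, 1.0]
width: 0.0637
```

```bash
python3 - <<'E'
from h import *
o=st();print(Ro.from_euler('xyz',o['ee_rot']).as_matrix().round(3));blobs('wrist','gold',z=.08,amin=300);blobs('top','gold',amin=60);print(rel((.452,.4485,.15)))
E
```

```text
{'time': 22.8, 'joint_positions': [0.1453, 0.2625, 1.262, -0.0028, 1.6144, 0.1362], 'tool_pos': [0.6068, 0.145, 0.1582], 'ee_rot': [0.9221, 1.5669, -0.6397], 'wrist_force': [0.1406, -0.5738, 1.0253], 'width': 0.0637}
[[ 0.003  1.     0.009]
 [-0.002  0.009 -1.   ]
 [-1.     0.003  0.002]]
wrist gold [226, 175, 51, 48, 1881] bbox [0.6046 0.1477] cen [0.6045 0.1475]
top gold [140, 138, 61, 35, 920] bbox [0.6286 0.4244] cen [0.6237 0.4208]
top gold [154, 211, 15, 15, 184] bbox [0.4511 0.4466] cen [0.4521 0.4466]
[ 0.012 -0.747 -1.526]
```

step_arm(
  commands=[
    [[0, -0.1, -0.15, -0.1], [0, -0.2, -0.35, -0.2], [0, -0.35, -0.55, -0.35], [0, -0.5, -0.75, -0.5], [0, -0.6, -0.9, -0.6], [0, -0.74, -0.98, -0.75], [0, -0.74, -0.98, -0.75], [0, -0.74, -0.98, -0.75], [0, -0.74, -0.98, -0.75]],
  ],
  claw=74,
)

```text
time: 23.65
tool_pos: [0.4534, 0.3388, 0.1504]
ee_rot: [-1.758, 1.56, -2.536]
wrist_force: [1.0, -0.4, -0.3]
width: 0.0692
```

```bash
python3 - <<'E'
from h import *
o=st();print(Ro.from_euler('xyz',o['ee_rot']).as_matrix().round(3));print(rel((.452,.448,.14)))
E
```

```text
{'time': 23.65, 'joint_positions': [0.5421, 0.1481, 1.4126, -0.0007, 1.5919, -0.2513], 'tool_pos': [0.4534, 0.3388, 0.1504], 'ee_rot': [-1.7582, 1.5598, -2.5356], 'wrist_force': [1.0396, -0.3712, -0.2873], 'width': 0.0692}
[[-0.009  0.701  0.713]
 [-0.006  0.713 -0.701]
 [-1.    -0.011 -0.002]]
[ 0.049  0.385 -0.388]
```

step_arm(
  commands=[
    [[0, 0.15, -0.15, 0], [0, 0.25, -0.25, 0], [0, 0.385, -0.388, 0], [0, 0.385, -0.388, 0], [0, 0.385, -0.388, 0], [0, 0.385, -0.388, 0]],
  ],
)

```text
time: 24.15
tool_pos: [0.4529, 0.4465, 0.1483]
ee_rot: [-1.674, 1.557, -2.454]
wrist_force: [0.6, -0.2, 0.6]
width: 0.0699
```

```bash
python3 - <<'E'
from h import *
o=st();blobs('wrist','gold',amin=300);print(rel((.452,.4485,.017)))
E
```

```text
{'time': 24.15, 'joint_positions': [0.6892, 0.3055, 1.2278, 0.0, 1.6218, -0.1014], 'tool_pos': [0.4529, 0.4465, 0.1483], 'ee_rot': [-1.6736, 1.5573, -2.4538], 'wrist_force': [0.5762, -0.1881, 0.6168], 'width': 0.0699}
wrist gold [235, 168, 45, 46, 1609] bbox [0.4514 0.4502] cen [0.4512 0.4502]
wrist gold [333, 202, 23, 30, 344] bbox [0.5269 0.4909] cen [0.5253 0.4926]
wrist gold [364, 228, 42, 49, 1001] bbox [0.5814 0.495 ] cen [0.5811 0.4951]
wrist gold [299, 331, 33, 24, 426] bbox [0.6108 0.3783] cen [0.6122 0.38  ]
[ 0.66   0.013 -0.01 ]
```

step_arm(
  commands=[
    [[0.1, 0.013, -0.01, 0], [0.25, 0.013, -0.01, 0], [0.45, 0.013, -0.01, 0], [0.58, 0.013, -0.01, 0], [0.655, 0.013, -0.01, 0], [0.655, 0.013, -0.01, 0], [0.655, 0.013, -0.01, 0]],
  ],
)

```text
time: 24.78
tool_pos: [0.4523, 0.4468, 0.0175]
ee_rot: [-1.666, 1.556, -2.449]
wrist_force: [-0.1, -0.1, 0.6]
width: 0.0694
```

step_arm(
  commands=[
    [[0, 0, 0, 0], [0, 0, 0, 0], [0, 0, 0, 0], [0, 0, 0, 0], [0, 0, 0, 0], [0, 0, 0, 0], [0, 0, 0, 0], [0, 0, 0, 0], [0, 0, 0, 0], [-0.15, 0, 0, 0], [-0.5, 0, 0, 0], [-0.6, 0, 0, 0]],
  ],
  claw=30,
)

```text
time: 25.78
tool_pos: [0.452, 0.4468, 0.1291]
ee_rot: [-1.679, 1.55, -2.461]
wrist_force: [1.4, 0.2, -1.8]
width: 0.0426
```

```bash
python3 - <<'E'
from h import *
o=st();print(rel((.52,.142,.14)))
E
```

```text
{'time': 25.7833, 'joint_positions': [0.6903, 0.3176, 1.2508, 0.0002, 1.5939, -0.0978], 'tool_pos': [0.452, 0.4468, 0.1291], 'ee_rot': [-1.6787, 1.5501, -2.4613], 'wrist_force': [1.3771, 0.2048, -1.7593], 'width': 0.0426}
[-0.04  -0.842  1.316]
```

step_arm(
  commands=[
    [[-0.03, -0.1, 0.15, 0.1], [-0.03, -0.2, 0.3, 0.2], [-0.03, -0.3, 0.45, 0.35], [-0.03, -0.4, 0.6, 0.5], [-0.03, -0.5, 0.8, 0.6], [-0.03, -0.65, 1, 0.75], [-0.03, -0.65, 1, 0.75], [-0.03, -0.65, 1, 0.75], [-0.03, -0.65, 1, 0.75]],
  ],
)

```text
time: 26.53
tool_pos: [0.502, 0.2135, 0.1367]
ee_rot: [-0.954, 1.55, -2.522]
wrist_force: [0.9, 0.3, -1.3]
width: 0.0428
```

```bash
python3 - <<'E'
from h import *
o=st();print(Ro.from_euler('xyz',o['ee_rot']).as_matrix().round(3));print(rel((.52,.1425,.0525)))
E
```

```text
{'time': 26.5333, 'joint_positions': [0.3025, 0.1168, 1.4752, -0.0066, 1.5697, 0.2991], 'tool_pos': [0.502, 0.2135, 0.1367], 'ee_rot': [-0.9542, 1.5497, -2.5216], 'wrist_force': [0.8863, 0.3212, -1.3184], 'width': 0.0428}
[[-0.017  1.     0.004]
 [-0.012  0.003 -1.   ]
 [-1.    -0.017  0.012]]
[0.424 0.096 0.35 ]
```

step_arm(
  commands=[
    [[0, 0.05, 0.15, 0], [0, 0.095, 0.3, 0], [0, 0.095, 0.35, 0], [0, 0.095, 0.35, 0], [0.1, 0.095, 0.35, 0], [0.23, 0.095, 0.35, 0], [0.32, 0.095, 0.35, 0], [0.38, 0.095, 0.35, 0], [0.415, 0.096, 0.35, 0], [0.422, 0.096, 0.35, 0], [0.422, 0.096, 0.35, 0]],
  ],
)

```text
time: 27.45
tool_pos: [0.5202, 0.1439, 0.0533]
ee_rot: [-0.959, 1.551, -2.525]
wrist_force: [-0.8, -0.7, -0.8]
width: 0.0427
```

step_arm(
  commands=[
    [[0, 0, 0, 0], [0, 0, 0, 0], [0, 0, 0, 0], [0, 0, 0, 0], [0, 0, 0, 0], [0, 0, 0, 0], [-0.05, 0, 0, 0], [-0.15, 0, 0, 0], [-0.3, 0, 0, 0], [-0.5, 0, 0, 0], [-0.8, 0, 0, 0], [-0.8, 0, 0, 0]],
  ],
  claw=68,
)

```text
time: 28.45
tool_pos: [0.5249, 0.1461, 0.2207]
ee_rot: [-0.583, 1.559, -2.149]
wrist_force: [1.0, 0.2, 0.7]
width: 0.0639
```

```bash
python3 - <<'E'
from h import *
o=st();s=blobs('wrist','gold',z=.08,amin=300);t=snap('top')['img'][130:290,140:380,::-1]
i=np.vstack([cv2.resize(s['img'][:,:,::-1],(480,360)),cv2.resize(t,(360,240))]) if 0 else np.hstack([cv2.resize(s['img'][:,:,::-1],(400,300)),cv2.resize(t,(400,300))])
cv2.imwrite('pics/c5.png',i);print(rel((.434,-.07,.33)))
E
```

```text
{'time': 28.45, 'joint_positions': [0.1729, 0.0801, 1.3485, -0.0086, 1.7209, 0.1666], 'tool_pos': [0.5249, 0.1461, 0.2207], 'ee_rot': [-0.5828, 1.5592, -2.1486], 'wrist_force': [0.9541, 0.2256, 0.658], 'width': 0.0639}
wrist gold [231, 163, 41, 41, 1310] bbox [0.521  0.1476] cen [0.5213 0.1473]
wrist gold [310, 164, 43, 40, 1316] bbox [0.6047 0.1475] cen [0.6047 0.1469]
[-0.538 -0.465  1.084]
```

View pics/c5.png

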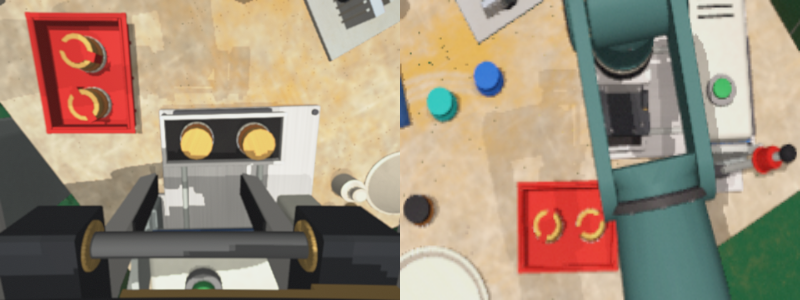

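Both good jars stand upright in the carrier at (197,140) and (257,140), and both rejects are in the bin. Back to the lever.

step_arm(
  commands=[
    [[-0.2, 0, 0, 0], [-0.4, -0.1, 0.1, 0], [-0.5, -0.2, 0.3, 0], [-0.5, -0.3, 0.5, 0], [-0.5, -0.46, 0.7, 0], [-0.5, -0.46, 0.9, 0], [-0.5, -0.46, 1, 0], [-0.5, -0.46, 1, 0], [-0.5, -0.46, 1, 0]],
  ],
)

```text
time: 29.3
tool_pos: [0.4341, -0.0552, 0.3211]
ee_rot: [-0.66, 1.56, -2.231]
wrist_force: [-0.4, 0.9, -0.3]
width: 0.064
```

```bash
python3 - <<'E'
from h import *
o=st();print(rel((.433,-.074,.3)),rel((.433,-.074,.163)))
print(Ro.from_euler('xyz',o['ee_rot']).as_matrix().round(3))
E
```

```text
{'time': 29.3, 'joint_positions': [-0.248, -0.1527, 1.3763, -0.0108, 1.9224, -0.2515], 'tool_pos': [0.4341, -0.0552, 0.3211], 'ee_rot': [-0.6604, 1.5597, -2.2314], 'wrist_force': [-0.41, 0.8765, -0.3486], 'width': 0.064}
[ 0.106 -0.005  0.093] [ 0.791 -0.     0.087]
[[-0.007  1.    -0.   ]
 [-0.009 -0.    -1.   ]
 [-1.    -0.007  0.009]]
```

step_arm(
  commands=[
    [[0, 0, 0.09, -0.016], [0.1, 0, 0.09, -0.016], [0.25, 0, 0.09, -0.016], [0.45, 0, 0.09, -0.016], [0.6, 0, 0.088, -0.016], [0.72, 0, 0.088, -0.016], [0.785, 0, 0.087, -0.016], [0.785, 0, 0.087, -0.016], [0.785, 0, 0.087, -0.016]],
  ],
)

```text
time: 30.05
tool_pos: [0.4325, -0.0725, 0.1631]
ee_rot: [-0.937, 1.559, -2.489]
wrist_force: [-0.4, -0.5, 0.6]
width: 0.0638
```

step_arm(
  commands=[
    [[0, 0, 0, 0], [0, 0, 0, 0], [0, 0, 0, 0], [0, 0, 0, 0], [0, 0, 0, 0], [0, 0, 0, 0], [0, 0, 0, 0], [0, 0, 0, 0], [0, 0, 0, 0], [0, 0, 0, 0]],
  ],
  claw=10,
)

```text
time: 30.88
tool_pos: [0.4341, -0.0727, 0.1641]
ee_rot: [-0.602, 1.561, -2.154]
wrist_force: [5.6, -1.0, 1.1]
width: 0.0331
```

step_arm(
  commands=[
    [[-0.02, 0, 0.01, 0], [-0.042, 0, 0.022, 0], [-0.063, 0, 0.033, 0], [-0.084, 0, 0.044, 0], [-0.086, 0, 0.045, 0], [-0.086, 0, 0.045, 0]],
  ],
)

```text
time: 31.38
tool_pos: [0.4344, -0.0814, 0.1809]
ee_rot: [-0.704, 1.562, -2.257]
wrist_force: [5.7, 1.8, -5.1]
width: 0.0328
```

step_arm(
  commands=[
    [[-0.014, 0, -0.028, 0], [-0.026, 0, -0.056, 0], [-0.038, 0, -0.085, 0], [-0.048, 0, -0.114, 0], [-0.057, 0, -0.144, 0], [-0.065, 0, -0.174, 0], [-0.072, 0, -0.204, 0], [-0.078, 0, -0.235, 0], [-0.082, 0, -0.265, 0], [-0.085, 0, -0.296, 0], [-0.087, 0, -0.327, 0], [-0.088, 0, -0.358, 0]],
  ],
)

```text
time: 32.38
tool_pos: [0.4323, -0.0117, 0.1973]
ee_rot: [-0.605, 1.556, -2.16]
wrist_force: [2.3, -6.0, -5.7]
width: 0.0292
```

```bash
python3 - <<'E'
from h import *
o=st()
print(Ro.from_euler('xyz',o['ee_rot']).as_matrix().round(3))
print(rel((o['tool_pos'][0],-.0098+.0716,.1809)))
E
```

```text
{'time': 32.3833, 'joint_positions': [-0.1474, -0.1703, 1.635, -0.0135, 1.6832, -0.1654], 'tool_pos': [0.4323, -0.0117, 0.1973], 'ee_rot': [-0.6054, 1.5559, -2.1597], 'wrist_force': [2.3121, -5.9932, -5.6682], 'width': 0.0292}
[[-0.008  1.     0.017]
 [-0.012  0.016 -1.   ]
 [-1.    -0.008  0.012]]
[ 0.077  0.007 -0.369]
```

step_arm(
  commands=[
    [[0.001, 0, -0.031, 0], [0.003, 0, -0.062, 0], [0.006, 0, -0.093, 0], [0.01, 0, -0.124, 0], [0.015, 0, -0.154, 0], [0.022, 0, -0.184, 0], [0.029, 0, -0.214, 0], [0.038, 0, -0.244, 0], [0.048, 0, -0.275, 0], [0.059, 0, -0.305, 0], [0.07, 0, -0.335, 0], [0.08, 0, -0.365, 0]],
  ],
)

```text
time: 33.38
tool_pos: [0.4303, 0.0583, 0.1804]
ee_rot: [-0.485, 1.549, -2.041]
wrist_force: [0.8, -5.3, -1.8]
width: 0.0294
```

step_arm(
  commands=[
    [[0.004, 0, -0.015, 0], [0.008, 0, -0.03, 0], [0.01, 0, -0.035, 0], [0.03, 0, -0.025, 0], [0.055, 0, -0.01, 0], [0.08, 0, 0.005, 0], [0.092, 0, 0.013, 0], [0.092, 0, 0.013, 0]],
  ],
)

```text
time: 34.05
tool_pos: [0.4305, 0.0545, 0.1671]
ee_rot: [-0.285, 1.549, -1.842]
wrist_force: [-3.9, -1.1, 15.7]
width: 0.0295
```

step_arm(
  commands=[
    [[0, 0, 0, 0], [0, 0, 0, 0], [0, 0, 0, 0], [0, 0, 0, 0], [0, 0, 0, 0], [0, 0, 0, 0], [0, 0, 0, 0], [0, 0, 0, 0], [-0.3, 0, 0, 0], [-0.6, 0, 0, 0], [-0.75, 0, 0, 0], [-0.75, 0, 0, 0]],
  ],
  claw=75,
)

```text
time: 35.05
tool_pos: [0.432, 0.0577, 0.3216]
ee_rot: [-0.031, 1.55, -1.587]
wrist_force: [0.7, -0.1, 0.9]
width: 0.0703
```

```bash
cat >> h.py <<'E'
def collar(sgn):
    for nm in('wrist','side'):
        s=snap(nm);h=cv2.cvtColor(s['img'],cv2.COLOR_RGB2HSV)
        m=(((h[...,0]<8)|(h[...,0]>172))&(h[...,1]>150)&(h[...,2]>90)).astype(np.uint8)
        n,l,S,c=cv2.connectedComponentsWithStats(m)
        P=[px(s,(.432,-.0095+sgn*a*.4618,.06+a*.887)).round(1).tolist() for a in(.118,.133,.148,.157)];print(nm,P)
        for i in range(1,n):
            if S[i,4]>40 and np.hypot(*(c[i]-P[1]))<40: print(S[i].tolist(),c[i].round(1))
E
python3 - <<'E'
from h import *
o=st();collar(1)
s=snap('side');a=s['img'][110:230,180:340,::-1];w=snap('wrist')['img'][:,:,::-1]
cv2.imwrite('pics/c6.png',np.hstack([cv2.resize(a,(400,300),interpolation=cv2.INTER_CUBIC),cv2.resize(w,(400,300))]))
E
```

```text
{'time': 35.05, 'joint_positions': [0.0195, -0.1584, 1.3804, -0.0221, 1.9202, -0.0022], 'tool_pos': [0.432, 0.0577, 0.3216], 'ee_rot': [-0.0305, 1.55, -1.5873], 'wrist_force': [0.7474, -0.084, 0.906], 'width': 0.0703}
wrist [[253.8, 190.7], [253.9, 187.6], [254.0, 184.2], [254.0, 182.0]]
[238, 181, 31, 27, 530] [253.5 195.6]
side [[290.3, 162.4], [289.3, 159.8], [288.4, 157.2], [287.8, 155.6]]
[285, 154, 11, 14, 100] [290.4 161.4]
```

View pics/c6.png

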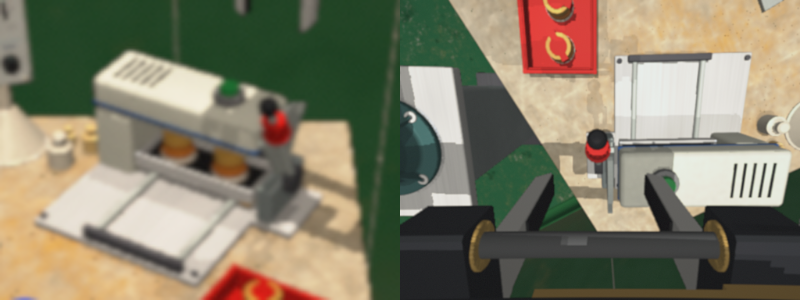

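```bash
python3 - <<'E'
from h import *
def cen(im,kind,win):
    h=cv2.cvtColor(im,cv2.COLOR_RGB2HSV)
    m=(((h[...,0]<8)|(h[...,0]>172))&(h[...,1]>150)&(h[...,2]>90)) if kind=='r' else (h[...,0]>45)&(h[...,0]<80)&(h[...,1]>100)&(h[...,2]>110)
    u0,v0,u1,v1=win;a=np.argwhere(m[v0:v1,u0:u1]);return a.mean(0)[::-1]+[u0,v0],len(a),a.min(0)[::-1]+[u0,v0],a.max(0)[::-1]+[u0,v0]
rd=lambda f:cv2.imread('pics/'+f+'.png')[:,:,::-1].copy()
W=(280,145,300,172)
s=snap('side');print('side0',cen(rd('side0'),'r',W));print('now',cen(s['img'],'r',W))
d=np.abs(rd('side0').astype(int)-s['img'].astype(int)).max(2)[130:225,185:305];print('diff px',(d>60).sum())
t=snap('top');print(cen(t['img'],'g',(320,165,345,190)),cen(rd('top0'),'g',(320,165,345,190)))
S=[snap('side'),t];c0=cen(rd('top0'),'g',(320,165,345,190))[0];c1=cen(s['img'],'g',(255,135,285,160))
print(c1)
for z in(.155,.16,.165,.17): print(z,pt(t,*c0,z)[:2].round(4),pt(s,*c1[0],z)[:2].round(4))
o=st();print(rel((.534,-.0105,.2)))
E
```

```text
side0 (array([290.62626263, 161.58585859]), 99, array([286, 154]), array([296, 167]))
now (array([290.35643564, 161.38613861]), 101, array([285, 154]), array([295, 167]))
diff px 674<stdin>:5: RuntimeWarning: Mean of empty slice.
  ret = um.true_divide(
Traceback (most recent call last):
ValueError: zero-size array to reduction operation minimum which has no identity
```

Collar and lever match the start picture to within 0.3 px, so the lever is fully left with the collar down. Next I'll locate the button.

```bash
python3 - <<'E'
from h import *
def cen(im,win):
    h=cv2.cvtColor(im,cv2.COLOR_RGB2HSV);m=(h[...,0]>45)&(h[...,0]<80)&(h[...,1]>100)&(h[...,2]>110)
    u0,v0,u1,v1=win;a=np.argwhere(m[v0:v1,u0:u1]);return ((a.min(0)+a.max(0))/2)[::-1]+[u0,v0],len(a),(a.max(0)-a.min(0))[::-1]+1
rd=lambda f:cv2.imread('pics/'+f+'.png')[:,:,::-1].copy()
t=snap('top');s=snap('side');c0=cen(rd('top0'),(320,165,345,190));c1=cen(rd('side0'),(255,135,285,160));print(c0,c1)
for z in(.155,.16,.165,.17): print(z,pt(t,*c0[0],z)[:2].round(4),pt(s,*c1[0],z)[:2].round(4))
o=st();print(rel((.534,-.0105,.21)))
E
```

```text
(array([333. , 176.5]), 88, array([11, 10])) (array([271.5, 144. ]), 37, array([8, 7]))
0.155 [ 0.5356 -0.0113] [ 0.5447 -0.0315]
0.16 [ 0.5346 -0.0105] [ 0.5405 -0.0243]
0.165 [ 0.5335 -0.0097] [ 0.5363 -0.0172]
0.17 [ 0.5324 -0.009 ] [ 0.5322 -0.0101]
{'time': 35.45, 'joint_positions': [0.0193, -0.1559, 1.3916, -0.0222, 1.9162, -0.0022], 'tool_pos': [0.4307, 0.0576, 0.3149], 'ee_rot': [-0.4557, 1.5475, -2.0124], 'wrist_force': [-0.3607, -0.3064, 0.6778], 'width': 0.0706}
[0.526 0.517 0.337]
```

step_arm(
  commands=[
    [[0, 0.1, 0.1, 0], [0, 0.25, 0.2, 0], [0, 0.4, 0.3, 0], [0, 0.51, 0.337, 0], [0, 0.51, 0.337, 0], [0.15, 0.513, 0.337, 0], [0.3, 0.513, 0.335, 0], [0.45, 0.513, 0.333, 0], [0.55, 0.513, 0.332, 0], [0.55, 0.513, 0.332, 0], [0.55, 0.513, 0.332, 0], [0.55, 0.513, 0.332, 0]],
  ],
  claw=0,
)

```text
time: 36.45
tool_pos: [0.5334, -0.0095, 0.2066]
ee_rot: [-0.386, 1.548, -1.942]
wrist_force: [0.2, -0.7, 0.5]
width: 0.0
```

step_arm(
  commands=[
    [[0, 0, 0, 0], [0, 0, 0, 0], [0, 0, 0, 0]],
  ],
)

```text
time: 36.7
tool_pos: [0.5341, -0.0095, 0.2085]
ee_rot: [-0.24, 1.549, -1.797]
wrist_force: [0.8, 0.5, -1.7]
width: 0.0007
```

```bash
python3 - <<'E'
from h import *
o=st();print(rel((.533,-.0095,.168)))
s=snap('wrist','w7');h=cv2.cvtColor(s['img'],cv2.COLOR_RGB2HSV);m=(h[...,0]>45)&(h[...,0]<80)&(h[...,1]>100)&(h[...,2]>110)
n,l,S,c=cv2.connectedComponentsWithStats(m.astype(np.uint8))
for i in range(1,n):
    if S[i,4]>60: print(S[i],c[i],[pt(s,*c[i],z)[:2].round(4) for z in(.162,.168)])
print(px(s,o['tool_pos']))
E
```

```text
{'time': 36.7, 'joint_positions': [-0.1095, 0.0552, 1.399, -0.0221, 1.69, -0.1265], 'tool_pos': [0.5341, -0.0095, 0.2085], 'ee_rot': [-0.2402, 1.5487, -1.7966], 'wrist_force': [0.7591, 0.4768, -1.6985], 'width': 0.0007}
[ 0.203 -0.005 -0.004]
[234 196  28  11 127] [247.86614173 199.51181102] [array([5.293e-01, 1.000e-04]), array([0.5294, 0.0019])]
[233 210  34  15 196] [246.69897959 218.65306122] [array([ 0.5285, -0.0151]), array([ 0.5287, -0.013 ])]
[253.84208391 236.11310689]
```

step_arm(
  commands=[
    [[0.08, -0.01, -0.008, 0], [0.14, -0.01, -0.008, 0], [0.18, -0.01, -0.008, 0], [0.195, -0.01, -0.008, 0], [0.205, -0.01, -0.008, 0], [0.215, -0.01, -0.008, 0], [0.22, -0.01, -0.008, 0], [0.225, -0.01, -0.008, 0]],
  ],
)

```text
time: 37.42
tool_pos: [0.5318, -0.0086, 0.1689]
ee_rot: [-0.115, 1.549, -1.671]
wrist_force: [-9.0, 2.6, 23.4]
width: 0.0005
```

```bash
python3 - <<'E'
from h import *
o=st();s=snap('side');w=snap('wrist')
cv2.imwrite('pics/c8.png',np.hstack([cv2.resize(s['img'][110:185,230:330,::-1],(400,300),interpolation=cv2.INTER_CUBIC),cv2.resize(w['img'][140:290,150:350,::-1],(400,300))]))
E
```

```text
{'time': 37.4167, 'joint_positions': [-0.1085, 0.0584, 1.4739, -0.0215, 1.6091, -0.1239], 'tool_pos': [0.5318, -0.0086, 0.1689], 'ee_rot': [-0.1147, 1.5493, -1.671], 'wrist_force': [-9.0081, 2.6277, 23.3546], 'width': 0.0005}
```

View pics/c8.png

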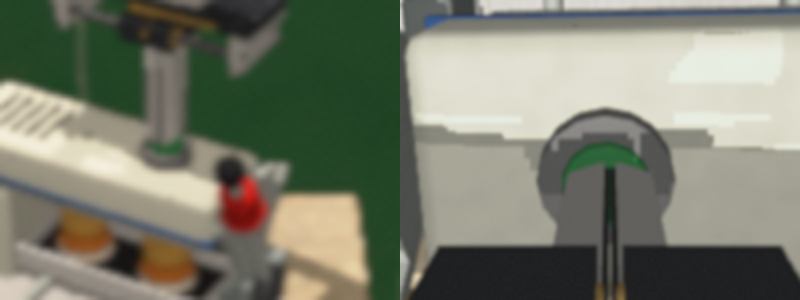

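The fingers sit on the green button with about 23 N. I'll back off slowly to confirm the spring plateau, which would show the button was really pressed.

step_arm(
  commands=[
    [[-0.005, 0, 0, 0], [-0.005, 0, 0, 0], [-0.005, 0, 0, 0]],
  ],
)

```text
time: 37.77
tool_pos: [0.5323, -0.0086, 0.1711]
ee_rot: [-0.006, 1.549, -1.562]
wrist_force: [0.2, -0.4, 3.2]
width: 0.0005
```

step_arm(
  commands=[
    [[-0.01, 0, 0, 0], [-0.01, 0, 0, 0], [-0.01, 0, 0, 0]],
  ],
)

```text
time: 38.02
tool_pos: [0.5323, -0.0086, 0.1728]
ee_rot: [-0.025, 1.549, -1.581]
wrist_force: [-0.6, -0.7, 1.6]
width: 0.0006
```

step_arm(
  commands=[
    [[-0.01, 0, 0, 0], [-0.01, 0, 0, 0], [-0.01, 0, 0, 0]],
  ],
)

```text
time: 38.27
tool_pos: [0.5323, -0.0086, 0.1744]
ee_rot: [-0.044, 1.549, -1.6]
wrist_force: [-0.1, -0.1, 1.9]
width: 0.0006
```

step_arm(
  commands=[
    [[-0.01, 0, 0, 0], [-0.01, 0, 0, 0], [-0.01, 0, 0, 0]],
  ],
)

```text
time: 38.52
tool_pos: [0.5319, -0.0086, 0.1758]
ee_rot: [-0.109, 1.549, -1.666]
wrist_force: [-0.0, 0.3, -1.1]
width: 0.0006
```

The force stayed at 2–3 N up to z≈0.175 and then vanished, so the button moved through its full 6 mm. Returning to the lever.

step_arm(
  commands=[
    [[-0.2, 0, 0, 0], [-0.4, 0, 0, 0], [-0.6, 0, 0, 0], [-0.65, -0.15, -0.1, 0], [-0.65, -0.3, -0.2, 0], [-0.65, -0.45, -0.3, 0], [-0.65, -0.51, -0.32, 0], [-0.65, -0.51, -0.32, 0], [-0.65, -0.51, -0.32, 0], [-0.65, -0.51, -0.32, 0]],
  ],
  claw=68,
)

```text
time: 39.35
tool_pos: [0.4297, 0.0564, 0.3042]
ee_rot: [-0.128, 1.549, -1.684]
wrist_force: [-0.4, -0.1, -0.7]
width: 0.0623
```

```bash
python3 - <<'E'
from h import *
o=st();print(rel((.431,.053,.163)));print(Ro.from_euler('xyz',o['ee_rot']).as_matrix().round(3))
E
```

```text
{'time': 39.35, 'joint_positions': [0.0173, -0.1672, 1.4224, -0.0229, 1.8892, -0.0039], 'tool_pos': [0.4297, 0.0564, 0.3042], 'ee_rot': [-0.1276, 1.5489, -1.6844], 'wrist_force': [-0.4092, -0.1035, -0.7328], 'width': 0.0623}
[0.706 0.008 0.002]
[[-0.002  1.     0.014]
 [-0.022  0.014 -1.   ]
 [-1.    -0.003  0.022]]
```

step_arm(
  commands=[
    [[0.1, 0.008, 0.002, 0], [0.25, 0.008, 0.002, 0], [0.4, 0.008, 0.002, 0], [0.55, 0.008, 0.002, 0], [0.65, 0.008, 0.002, 0], [0.702, 0.008, 0.002, 0], [0.702, 0.008, 0.002, 0], [0.702, 0.008, 0.002, 0]],
  ],
)

```text
time: 40.02
tool_pos: [0.4315, 0.0526, 0.1638]
ee_rot: [-0.163, 1.549, -1.72]
wrist_force: [-0.2, 0.6, 0.9]
width: 0.0641
```

step_arm(
  commands=[
    [[0, 0, 0, 0], [0, 0, 0, 0], [0, 0, 0, 0], [0, 0, 0, 0], [0, 0, 0, 0], [0, 0, 0, 0], [0, 0, 0, 0], [0, 0, 0, 0], [0, 0, 0, 0], [0, 0, 0, 0]],
  ],
  claw=10,
)

```text
time: 40.85
tool_pos: [0.4306, 0.0529, 0.1646]
ee_rot: [-0.228, 1.549, -1.785]
wrist_force: [-5.5, 0.7, 6.5]
width: 0.0295
```

step_arm(
  commands=[
    [[-0.02, 0, -0.01, 0], [-0.042, 0, -0.023, 0], [-0.063, 0, -0.034, 0], [-0.084, 0, -0.046, 0], [-0.086, 0, -0.046, 0], [-0.086, 0, -0.046, 0]],
  ],
)

```text
time: 41.35
tool_pos: [0.4303, 0.0618, 0.1816]
ee_rot: [-0.251, 1.547, -1.808]
wrist_force: [-2.4, -5.3, -3.2]
width: 0.0295
```

step_arm(
  commands=[
    [[-0.013, 0, 0.028, 0], [-0.025, 0, 0.056, 0], [-0.036, 0, 0.085, 0], [-0.045, 0, 0.114, 0], [-0.054, 0, 0.144, 0], [-0.061, 0, 0.174, 0], [-0.068, 0, 0.204, 0], [-0.073, 0, 0.235, 0], [-0.076, 0, 0.265, 0], [-0.079, 0, 0.296, 0], [-0.08, 0, 0.327, 0], [-0.08, 0, 0.358, 0]],
  ],
)

```text
time: 42.35
tool_pos: [0.4322, -0.0096, 0.2]
ee_rot: [-0.146, 1.548, -1.703]
wrist_force: [3.6, 6.0, -4.6]
width: 0.0292
```

step_arm(
  commands=[
    [[0.002, 0, 0.031, 0], [0.006, 0, 0.062, 0], [0.011, 0, 0.093, 0], [0.016, 0, 0.124, 0], [0.022, 0, 0.154, 0], [0.03, 0, 0.184, 0], [0.038, 0, 0.214, 0], [0.047, 0, 0.244, 0], [0.058, 0, 0.275, 0], [0.07, 0, 0.305, 0], [0.083, 0, 0.335, 0], [0.096, 0, 0.365, 0]],
  ],
)

```text
time: 43.35
tool_pos: [0.4344, -0.083, 0.1838]
ee_rot: [0.038, 1.55, -1.519]
wrist_force: [4.6, 6.0, -2.1]
width: 0.0292
```

step_arm(
  commands=[
    [[0.005, 0, 0.015, 0], [0.01, 0, 0.03, 0], [0.012, 0, 0.035, 0], [0.03, 0, 0.025, 0], [0.055, 0, 0.01, 0], [0.08, 0, -0.005, 0], [0.094, 0, -0.012, 0], [0.094, 0, -0.012, 0]],
  ],
)

```text
time: 44.02
tool_pos: [0.4348, -0.0829, 0.1693]
ee_rot: [0.158, 1.545, -1.4]
wrist_force: [-3.1, 0.3, 7.7]
width: 0.029
```

step_arm(
  commands=[
    [[0, 0, 0, 0], [0, 0, 0, 0], [0, 0, 0, 0], [0, 0, 0, 0], [0, 0, 0, 0], [0, 0, 0, 0], [0, 0, 0, 0], [0, 0, 0, 0], [-0.3, 0, 0, 0], [-0.6, 0, 0, 0], [-0.75, 0, 0, 0], [-0.75, 0, 0, 0]],
  ],
  claw=75,
)

```text
time: 45.02
tool_pos: [0.4346, -0.0791, 0.3238]
ee_rot: [0.327, 1.542, -1.231]
wrist_force: [0.6, 0.5, -0.1]
width: 0.0705
```

```bash
python3 - <<'E'
from h import *
o=st();collar(-1)
s=snap('side');t=snap('top')
blobs('top','gold',z=.08,amin=60)
def dark(t):
    g=cv2.cvtColor(t,cv2.COLOR_RGB2GRAY);m=g<70;m[:,:245]=0;m[:,300:]=0;m[:130]=0;m[225:]=0;a=np.argwhere(m);return a.min(0),a.max(0)
print(dark(t['img']),dark(cv2.imread('pics/t3.png')[:,:,::-1].copy()))
cv2.imwrite('pics/c9.png',np.hstack([cv2.resize(s['img'][110:290,150:390,::-1],(400,300),interpolation=cv2.INTER_CUBIC),cv2.resize(t['img'][130:280,140:340,::-1],(400,300),interpolation=cv2.INTER_CUBIC)]))
E
```

```text
{'time': 45.0167, 'joint_positions': [-0.2895, -0.1582, 1.3761, -0.025, 1.9064, -0.3114], 'tool_pos': [0.4346, -0.0791, 0.3238], 'ee_rot': [0.3267, 1.5416, -1.2307], 'wrist_force': [0.6138, 0.4772, -0.1145], 'width': 0.0705}
wrist [[250.3, 164.6], [250.2, 173.4], [250.1, 182.7], [250.0, 188.7]]
[237, 152, 32, 40, 923] [253. 169.]
side [[306.6, 146.5], [307.8, 142.0], [309.1, 137.5], [309.8, 134.8]]
[301, 137, 11, 12, 99] [306.5 142.7]
top gold [141, 138, 64, 34, 976] bbox [0.6208 0.411 ] cen [0.6156 0.4112]
top gold [263, 151, 16, 15, 200] bbox [0.6056 0.1442] cen [0.6053 0.1445]
top gold [263, 181, 17, 16, 212] bbox [0.5217 0.1445] cen [0.5218 0.1448]
(array([147, 259]), array([207, 283])) (array([147, 259]), array([207, 283]))
```

View pics/c9.png

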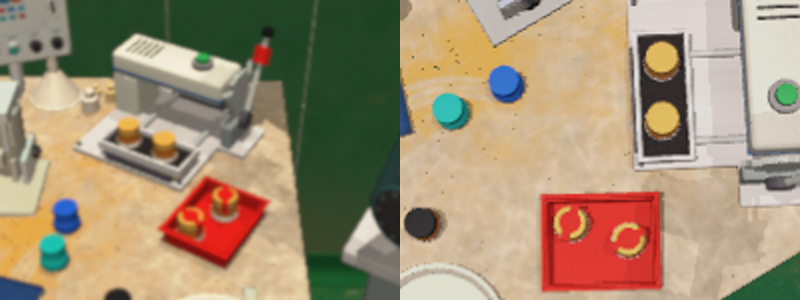

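The carrier is fully out with both jars upright, matching the first out-position to the pixel. The collar is down, both rejects are in the bin, and the black jar is untouched. One bin jar has shifted slightly within the bin. The gripper is clear, so I'm handing in.

```bash
python3 -c "
from h import *
print(robot.close_job());st()"
```

```text
the job is handed in; nothing more can be done
None
the job is handed in; nothing more can be done
```

The job is done as asked and handed in at about 45 s of the 208 s allowed; no verdict was reported.

- **What I did:** I worked the lever to bring the empty carrier out and put both red-marked jars in the bin. I then stood both unmarked gold jars in the carrier, ran it in, pressed the start button and brought the carrier out again.
- **Carrier and lever:** At the end the carrier's pixel extents were identical to its first fully-out position. The collar was home in its notch at every stop.
- **Jars:** The good jars stand at about (0.606, 0.144) and (0.522, 0.145). Both rejects are upright in the bin, and the black, blue and turquoise jars were not touched.
- **Button:** Backing off, I felt only 2–3 N on the button, below the 5 N stated. It lasted over about 6 mm of travel, so I take it as fully pressed. I saw no separate sign that the jars sealed.
- **Disagreement:** One reject sat a little off where I had placed it, but still inside the bin. I took this to be the announced knock.
- **Force:** The highest wrist force I read was about 25 N, at the button's end stop.

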